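# Hang the dip basket on the spring balance and tug to check it

## Task

Pick up the wire dip basket by its orange grip and hang its loop on the hook of the spring balance. Still holding the grip, tug gently straight down until the balance's red pointer stands in the green band and keep it there for at least half a second, never pulling it down into the red mark; then let go and leave the basket hanging freely, with hardly any swing. Do not disturb the other things on the worktop.

Things in the scene. Friction and masses are not known exactly. Their poses are not given: they have to be found in the camera images.
- basket: loose steel wire dip basket, 200 mm tall, 0.14 to 0.23 kg; origin at the centre of its underside, z up. A square wire basket 64 x 64 x 34 mm high with an upright stem in its middle: orange grip sleeve, above it a wire loop. Front and back alike. It starts standing on the worktop to the right of the stand, its -x side facing roughly the robot's right
- basket_grip (a point): middle of the orange grip sleeve, 72 mm above the basket's underside; axes as the basket. Sleeve 16 x 16 mm square (faces square to x and y), 44 mm long, with 21 mm square collars at its ends. The loop stands right above, so take it with the tool tilted about 40 degrees from vertical, leaning to the basket's -x (or +x) side, jaws closing along y
- basket_loop (a point): underside of the top of the closed wire loop, on the stem's axis, 194 mm above the basket's underside; axes as the basket; lies on hook_seat when hung. The loop lies in the basket's y-z plane (one looks through it along x): 6 mm wire, inside 36 mm wide and from 121 to 194 mm above the underside, peaked top
- stand: fixed lab stand with a blue spring balance (case 50 x 26 mm, 305 to 395 mm above the worktop) carrying the hook. Origin on the worktop below the hook; its -x points to the hook's open front, roughly to the robot's right. Base plate 10 mm thick, 60 mm in front of the origin to 130 mm behind, 110 mm wide; post 105 mm behind, 425 mm tall. The scale faces the robot; its red pointer moves with the hook
- hook_seat (a point): bottom of the steel hook's curve, upper side of its 6 mm wire, where the loop rests: 250 mm above the worktop when unloaded; moves with the hook; axes as the stand. The upturned tip is 15 mm in front of it (-x), top end 16 mm higher; shank 13 mm behind, case 55 mm above. The loop must pass over the tip from the front, then go down
- hook (a joint): downward travel of the hook and pointer against the balance's spring (m): 0 with nothing on it, stop at 0.045; 350 N per m (3.5 N per 10 mm). The basket's own weight alone gives about 0.004 to 0.007. The green band is from 0.014 to 0.032 and the red mark begins at 0.040
- swatch_cutter: round white swatch cutter with a black knob, 112 mm across, 83 mm tall, a bystander; origin at the centre of its underside.
- beaker_150: glass beaker with blue-green contents, 68 mm across, 80 mm tall, a bystander; origin at the centre of its underside
- stopwatch: black stopwatch lying on the worktop, 71 x 59 x 17 mm, a bystander; origin at the centre of its underside
- swatch_tin: green tin box, 110 x 155 x 53 mm, a bystander; origin at the centre of its underside
Things that resemble listed ones, but are neither listed nor needed, are in the scene too. There is more than one size of the basket; the job needs the smaller.

How it is judged:
On the way, in this order (a step that is already met when the one before it is completed fails the run):
1. the basket's loop is over the hook: its top within 12 mm of the hook's seat (distance between basket_loop and hook_seat below 0.012 m), for 0.05 s.
2. the tug: with the fingers on the basket and the loop on the hook's seat (within 12 mm), the pointer stands in the green band (hook down 14 to 32 mm) for half a second (distance between basket_loop and hook_seat below 0.012 m and value of joint hook between 0.014 and 0.032 m and contact force between basket and stand above 2.5 N and contact force between the fingers and basket above 0.5 N), for 0.5 s.
At the end, for the whole second after the job is handed in: The basket hangs freely by its loop on the balance's hook: loop top within 12 mm of the hook's seat, basket within about 11 degrees of upright and slower than 150 mm/s, the hook carrying only its weight (2 to 11 mm down), the fingers off it (distance between basket_loop and hook_seat below 0.012 m and value of joint hook between 0.002 and 0.011 m and angle between basket's own z axis and vertical below 0.2 rad and linear speed of basket below 0.15 m/s and contact force between the fingers and basket below 0.1 N); the robot touches nothing.
It fails at once if the hook is pulled down to the red mark (40 mm) (value of joint hook above 0.04 m).
It fails at once if a bystander (swatch cutter, beaker, stopwatch or tin) is moved more than 30 mm (distance of any of swatch_cutter, beaker_150, stopwatch, swatch_tin from where it was at the start of the episode above 0.03 m).
It also fails if it takes over 48 s, if anything falls off the work surface, if the arm or the gripper's body presses on something with over 40 N, if the wrist force passes 120 N, or if a joint passes its speed limit or range.

## Robot

A 6-joint arm with a two-finger parallel gripper is mounted at the origin on a cart in front of the work surface, level with it; the furniture and walls round the work are solid. World frame = base frame: x ahead of the robot, y to its left, z up, the work surface at z = 0. Lengths are in m, angles in rad, forces in N, time in s.
With the tool pointing down it reaches from about 0.225 to 0.875 m from the base axis. Payload 3.4 kg.
Tool frame: the origin (TCP) lies midway between the tips of the shut fingers; the grasp point (between the pads) lies behind it (manip.grip_point_offset is the z of the grasp point in the tool frame, in m); z points along the fingers, x is the direction in which the jaws open and shut, and the axes are right-handed (so a half turn about z gives the same grasp; the last joint's range is limited). The gripper opens to 85 mm and grips with 20 to 120 N. Pads are 22 mm wide; open, the fingers measure 114 mm over their backs; the gripper's body (76 mm by 85 mm) begins 54 mm behind the grasp point. The pads swing forward as they close: fully open they stand 13 mm farther back than shut.
Start: joints at [-1.224, 0.276, 1.505, -0, 1.361, -0.121], TCP at [0.259, -0.513, 0.231] pointing down, gripper open.
Joint ranges: [-2.89, 2.89], [-0.75, 2.08], [0.22, 2.7], [-1.18, 4.32], [0.11, 2.71], [-2.7, 2.7]. Speed limits (rad/s): [2.57, 2.57, 3.14, 3.14, 3.14, 3.14].

## Interface

Orientations are given as a unit quaternion [w, x, y, z].
In Python, from rig import manip, eyes, recognise, regions_of, mark_of gives the robot as it stands.
- The arm moves only by the shell command python3 -m inch 'ROWS' [FORCE]. ROWS is JSON, a list of rows, each a list of 5 numbers: the gripper command: -1 is shut, 1 is fully open, values between are in proportion, then the shift along the tool's x, y, z in mm, then the turn about the tool's z in degrees. A call has 1 to 20 rows; each row shifts and turns the pose as measured when the row begins, along the tool's axes as they then stand; what a row does not reach is not made up. A row lasts 1/12 s, in which the tool goes at most 41.7 mm and 7.16 degrees, less where a joint would pass 70% of its speed; a pose out of reach is approached as far as the arm can. A call with a gripper value outside its range is refused whole. The fingers move at their own pace and stop on an object; FORCE is the grip in N (left out, the last holds). Time passes only in rows, so rows that do not move let the fingers close. It gives the time, the measured TCP pose, the force and the opening at its end, in the units of the state.
- manip.get_state(): the state, without advancing time (a new reading comes with each control period).
- eyes.get_image(name): name is "scene" or "top" or "wrist"; returns a dict with "frame" (400x640x3 uint8, red, green, blue), "K" (3x3 intrinsics, pixels), "rvec" (rotation vector, rad) and "tvec" (3), from world to camera coordinates, as OpenCV has them; the wrist camera has in their place "mount" (4x4, takes a point from camera to tool coordinates, whose origin is the TCP and whose axes are the tool frame's). Camera axes: x right, y down, z forward; pixel columns grow to the right and rows downward; lengths in m; the calibration is good to about 2 mm. A picture is of the moment at which its call begins: read the wrist's pose just before it. There is no depth.
- manip.sign_off(): hands the job in, once; it reports no verdict.
Trained networks look in a picture, given as the dict that the camera call returned (one of the last four; its "shot" number tells which), for a name from the list of things; names that differ only in an ending like _2 or _b are one class to them, and where a whole thing is asked for, a point or a joint stands for the part that bears it (a point fixed in the world has none). Each returns a list of dicts, best first, with "confidence" (0 to 1); they miss things now and then, are a little off and sometimes report something else, mostly with a low value. They report only what shows in the picture. A call takes as long as a camera call. They do not tell look-alikes from the thing itself.
- recognise(picture, target): "bbox" ([left, top, width, height] in pixels, round what is visible of it).
- regions_of(picture, target): "mask" (400x640 bool, what is visible of it) and "bbox" ([left, top, width, height] in pixels, round what is visible of it).
- mark_of(picture, target): "point" ([row, column] in pixels: a listed point, or the origin of a listed thing).
The state is a dict: "clock": time; "qpos": joint angles; "qd": joint speeds; "effort": joint torques, N m; "position": TCP position; "ee_rot": TCP orientation; "contact_force": force on the tool from outside, world axes, zero at the start; "moment": the same for the moment, N m; "width": finger opening in m.
Only numpy, scipy, OpenCV 4.12 (cv2) and the standard library are available. Lean on these libraries where they do the work, as an engineer would, in place of code of your own. Each camera call takes 0.05 s, during which the arm holds its last target.

## Working session

There is one attempt and no reset: what is moved stays moved. The work goes in short steps, Python scripts to look and compute and a shell command to move; the robot and the scene stay as the last step left them, time stands still between calls to the robot, and variables do not carry over. Pictures are saved under pics/ and viewed, and the job is handed in when it is done.

```bash
ls; mkdir -p pics; python3 - <<'E'
from rig import manip, eyes, recognise, regions_of, mark_of
import cv2, numpy as np
s=manip.get_state(); print({k:np.round(v,4).tolist() for k,v in s.items()}, manip.grip_point_offset)
for n in ["scene","top","wrist"]:
    im=eyes.get_image(n); cv2.imwrite(f"pics/{n}0.png",im["frame"][:,:,::-1])
    print(n,{k:np.round(v,4).tolist() for k,v in im.items() if k!="frame"})
    for t in ["basket","basket_grip","basket_loop","hook_seat","stand"]:
        print(t,[(np.round(r["point"],1).tolist(),round(r["confidence"],2)) for r in mark_of(im,t)])
E
```

```text
pics
{'clock': 0.0, 'qpos': [-1.224, 0.2766, 1.5061, -0.0, 1.3607, -0.121], 'qd': [-0.0016, -0.0007, -0.0012, -0.0002, 0.0014, 0.0004], 'effort': [-0.0004, -41.6776, -24.5804, -0.0001, 0.011, -0.0], 'position': [0.2591, -0.5127, 0.2305], 'ee_rot': [-0.0006, 0.8518, -0.5239, -0.0007], 'contact_force': [-0.4974, 0.421, 0.1018], 'moment': [-0.0144, -0.03, 0.0153], 'width': 0.0853} -0.0187
scene {'K': [[377.3365, 0.0, 319.722], [0.0, 377.3365, 203.1377], [0.0, 0.0, 1.0]], 'rvec': [1.3132, -2.0524, 1.0792], 'tvec': [0.2173, 0.4495, 0.8612], 'shot': 1}
basket [([251.0, 410.6], 0.85), ([172.5, 357.8], 0.64)]
basket_grip [([231.4, 416.0], 0.75)]
basket_loop [([186.2, 424.2], 0.84)]
hook_seat [([173.6, 356.7], 0.61)]
stand [([240.2, 347.3], 0.64)]
top {'K': [[447.802, 0.0, 310.2245], [0.0, 447.802, 204.2712], [0.0, 0.0, 1.0]], 'rvec': [2.1808, -2.1904, 0.1216], 'tvec': [-0.0173, 0.5766, 1.4735], 'shot': 2}
basket [([211.6, 409.6], 0.76), ([251.7, 389.5], 0.6)]
basket_grip [([252.0, 398.0], 0.75), ([209.8, 416.6], 0.64)]
basket_loop [([204.2, 427.1], 0.89), ([250.6, 412.5], 0.81)]
hook_seat []
stand [([210.9, 345.6], 0.58)]
wrist {'K': [[334.6396, 0.0, 323.0122], [0.0, 334.6396, 202.2305], [0.0, 0.0, 1.0]], 'mount': [[1.0, 0.0003, -0.0, 0.0006], [-0.0003, 0.966, 0.2585, -0.0658], [0.0001, -0.2585, 0.966, -0.1416], [0.0, 0.0, 0.0, 1.0]], 'shot': 3}
basket []
basket_grip []
basket_loop []
hook_seat []
stand []
```

View pics/scene0.png

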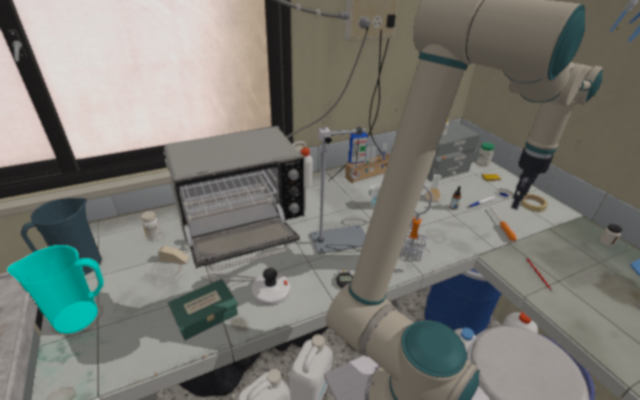

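View pics/top0.png

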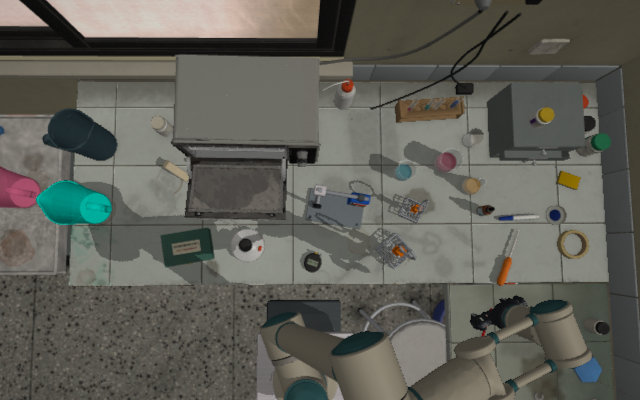

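View pics/wrist0.png

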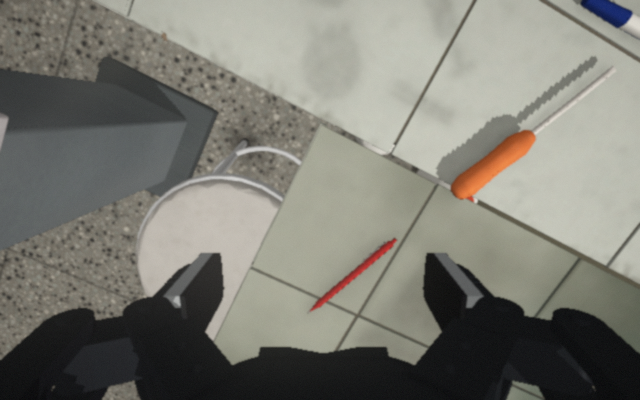

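Two baskets in the top image: A near (408,207) and B near (392,248). I'll enlarge them and measure both.

```bash
cat > h.py <<'E'
from rig import manip, eyes, recognise, regions_of, mark_of
import cv2, numpy as np
from scipy.spatial.transform import Rotation as R
def cam(im,s=None):
    if "rvec" in im:
        Rm=cv2.Rodrigues(np.array(im["rvec"],float))[0]; t=np.array(im["tvec"],float).ravel()
        return Rm,t
    q=np.array(s["ee_rot"]); Rt=R.from_quat(q[[1,2,3,0]]).as_matrix()
    M=np.array(im["mount"]); T=np.eye(4);T[:3,:3]=Rt;T[:3,3]=s["position"]
    W=np.linalg.inv(T@M); return W[:3,:3],W[:3,3]
def proj(im,P,s=None):
    Rm,t=cam(im,s); p=(np.array(im["K"])@(Rm@np.atleast_2d(P).T+t[:,None])).T
    return p[:,:2]/p[:,2:]
def ray(im,uv,s=None):
    Rm,t=cam(im,s); d=Rm.T@np.linalg.inv(np.array(im["K"]))@np.array([uv[0],uv[1],1.]); return -Rm.T@t,d/np.linalg.norm(d)
def atz(im,uv,z,s=None):
    o,d=ray(im,uv,s); return o+d*(z-o[2])/d[2]
def tri(rs):
    A=sum(np.eye(3)-np.outer(d,d) for o,d in rs); b=sum((np.eye(3)-np.outer(d,d))@o for o,d in rs)
    P=np.linalg.solve(A,b); return P,[np.linalg.norm((np.eye(3)-np.outer(d,d))@(P-o)) for o,d in rs]
def crop(im,x,y,w,h,k,name):
    c=im["frame"][y:y+h,x:x+w]; cv2.imwrite("pics/"+name,cv2.resize(c,None,fx=k,fy=k,interpolation=cv2.INTER_CUBIC)[:,:,::-1])
E
python3 - <<'E'
from h import *
t=eyes.get_image("top"); crop(t,290,165,160,120,5,"topc1.png")
for n in ["basket","basket_grip","basket_loop","stand","hook_seat","stopwatch","beaker_150","swatch_cutter","swatch_tin"]:
    z=dict(basket=0,basket_grip=.072,basket_loop=.194,hook_seat=.25).get(n,0)
    print(n,[(np.round(r["point"]).tolist(),round(r["confidence"],2),atz(t,r["point"][::-1],z).round(3).tolist()) for r in mark_of(t,n)])
s=eyes.get_image("scene"); crop(s,300,110,160,160,5,"scenec1.png")
E
```

```text
basket [([250.0, 392.0], 0.66, [0.423, -0.299, 0.0]), ([249.0, 192.0], 0.63, [0.43, 0.376, 0.0]), ([212.0, 412.0], 0.6, [0.552, -0.367, 0.0])]
basket_grip [([252.0, 397.0], 0.83, [0.416, -0.297, 0.072]), ([209.0, 414.0], 0.82, [0.556, -0.359, 0.072])]
basket_loop [([252.0, 407.0], 0.66, [0.418, -0.301, 0.194]), ([203.0, 430.0], 0.65, [0.564, -0.376, 0.194])]
stand [([208.0, 346.0], 0.79, [0.565, -0.143, 0.0]), ([208.0, 417.0], 0.23, [0.566, -0.387, 0.0])]
hook_seat []
stopwatch [([264.0, 315.0], 0.63, [0.378, -0.034, 0.0])]
beaker_150 [([170.0, 400.0], 0.63, [0.696, -0.332, 0.0])]
swatch_cutter [([245.0, 248.0], 0.79, [0.44, 0.191, 0.0])]
swatch_tin [([252.0, 189.0], 0.91, [0.42, 0.386, 0.0]), ([264.0, 313.0], 0.43, [0.378, -0.029, 0.0])]
```

View pics/topc1.png

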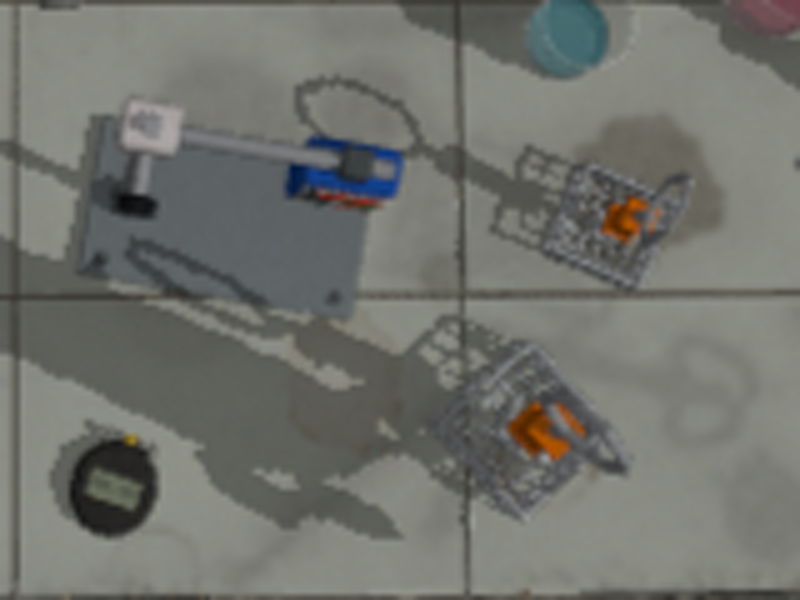

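View pics/scenec1.png

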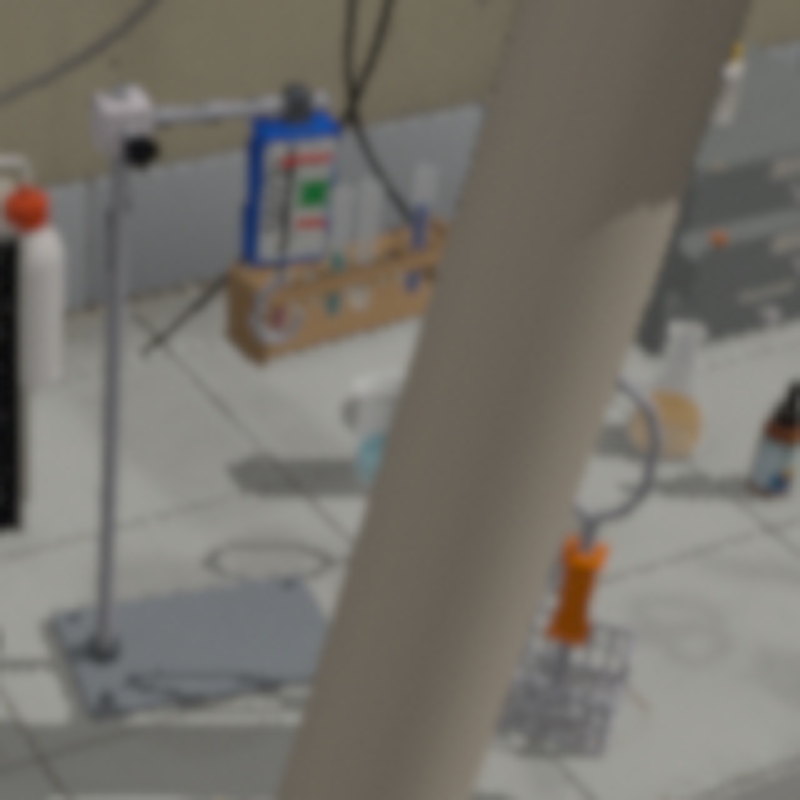

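```bash
cat >> h.py <<'E'
def basket_pts(x,y,yaw,k=1.):
    a=np.array([[-32,-32],[32,-32],[32,32],[-32,32]])*k/1000
    c,s=np.cos(yaw),np.sin(yaw); Rz=np.array([[c,-s,0],[s,c,0],[0,0,1]])
    P=[[*p,0] for p in a]+[[*p,.034*k] for p in a]+[[0,-.021*k,.16*k],[0,0,.197*k],[0,.021*k,.16*k],[0,0,.118*k],[0,0,.05*k],[0,0,.094*k]]
    return (Rz@np.array(P).T).T+[x,y,0]
EDG=[(0,1),(1,2),(2,3),(3,0),(4,5),(5,6),(6,7),(7,4),(8,9),(9,10),(10,11),(11,8),(12,13)]
def overlay(im,P,x,y,w,h,k,name,s=None):
    c=cv2.resize(im["frame"][y:y+h,x:x+w],None,fx=k,fy=k,interpolation=cv2.INTER_CUBIC)[:,:,::-1].copy()
    uv=((proj(im,P,s)+.5-[x,y])*k).astype(int)
    for i,j in EDG: cv2.line(c,tuple(map(int,uv[i])),tuple(map(int,uv[j])),(0,0,255) if i<12 else (0,255,0),1)
    cv2.imwrite("pics/"+name,c)
E
python3 - <<'E'
from h import *
t=eyes.get_image("top")
print("cams",[np.round(-cam(i)[0].T@cam(i)[1],3) for i in (t,eyes.get_image("scene"))])
P=basket_pts(.560,-.362,np.deg2rad(67))
overlay(t,P,370,170,80,60,10,"ov1.png")
# plate corners
for uv in [(95,120),(350,318),(80,270),(372,200),(340,298),(97,265)]: print(atz(t,(290+uv[0]/5,165+uv[1]/5),.01).round(3))
E
```

```text
cams [array([0.442, 0.013, 1.519]), array([-0.297,  0.405,  0.86 ])]
[ 0.63  -0.016  0.01 ]
[ 0.495 -0.188  0.01 ]
[ 0.528 -0.006  0.01 ]
[ 0.575 -0.204  0.01 ]
[ 0.508 -0.181  0.01 ]
[ 0.531 -0.017  0.01 ]
```

View pics/ov1.png

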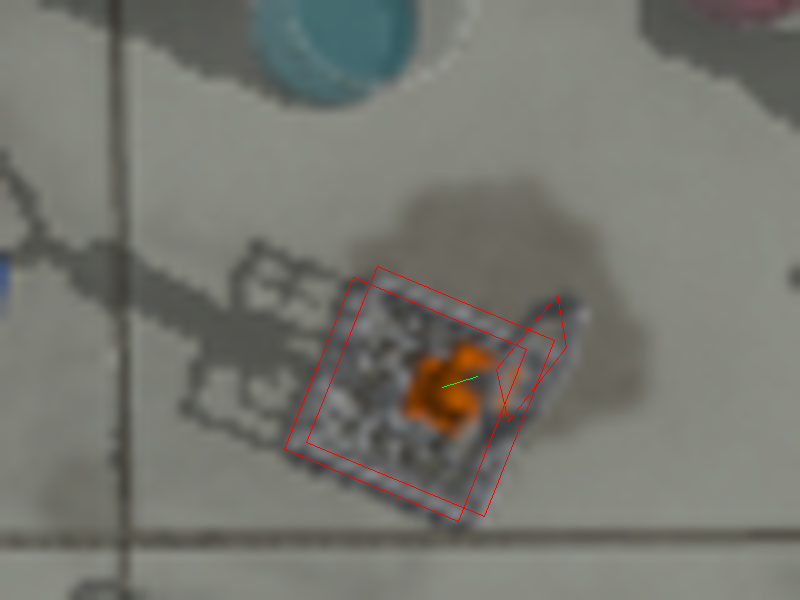

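```bash
python3 -m inch '[[1,0,0,-33,-6.6],[1,0,0,-33,-6.6],[1,0,0,-33,-6.6],[1,0,0,-33,-6.6],[1,0,0,-33,-6.6],[1,0,0,-33,-6.6]]'; python3 -c "
from h import *
s=manip.get_state();print(np.round(s['qpos'],3),np.round(s['position'],3),R.from_quat(np.array(s['ee_rot'])[[1,2,3,0]]).as_matrix().round(3))"
```

```text
clock: 2.05
position: [0.2579, -0.5094, 0.4269]
ee_rot: [-0.01, 0.982, -0.189, -0.006]
contact_force: [-0.9, -1.7, 0.2]
width: 0.085
[-1.224  0.244  1.082  0.     1.839 -0.843] [ 0.258 -0.509  0.427] [[ 0.928 -0.372 -0.008]
 [-0.371 -0.928  0.022]
 [-0.015 -0.017 -1.   ]]
```

```bash
python3 -m inch '[[1,0,-40,0,0],[1,0,-40,0,0],[1,0,-40,0,0],[1,0,-40,0,0],[1,0,-40,0,0],[1,0,-40,0,0],[1,0,-40,0,0],[1,0,-40,0,0],[1,-10,-38,0,0],[1,-15,-36,0,0],[1,-15,-36,0,0],[1,-15,-36,0,0],[1,-15,-36,0,0],[1,-20,-32,0,0]]'; python3 -c "
from h import *
s=manip.get_state();print(np.round(s['qpos'],3),np.round(s['position'],3),R.from_quat(np.array(s['ee_rot'])[[1,2,3,0]]).as_matrix().round(3))"
```

```text
clock: 3.22
position: [0.3792, 0.0296, 0.4364]
ee_rot: [-0.001, 0.981, -0.195, 0.003]
contact_force: [1.1, -0.6, 0.8]
width: 0.0853
[-1.060e-01 -8.300e-02  1.426e+00  1.000e-03  1.793e+00  2.860e-01] [0.379 0.03  0.436] [[ 0.924 -0.382  0.007]
 [-0.382 -0.924  0.   ]
 [ 0.006 -0.003 -1.   ]]
```

```bash
python3 -m inch '[[1,-22,-32,0,0],[1,-25,-32,0,0],[1,-25,-30,0,0],[1,-28,-28,0,0],[1,-30,-25,0,0],[1,-32,-20,0,0],[1,-36,-16,0,0],[1,-38,-12,0,0],[1,-38,-12,0,0],[1,-38,-10,0,0],[1,-38,-10,0,0],[1,-38,-10,0,0],[1,-38,-10,0,0],[1,0,0,0,0]]'; python3 -c "
from h import *
s=manip.get_state();print(np.round(s['qpos'],3),np.round(s['position'],3),R.from_quat(np.array(s['ee_rot'])[[1,2,3,0]]).as_matrix().round(3))
crop(eyes.get_image('scene'),0,0,640,400,1,'s2.png')"
```

```text
clock: 4.38
position: [0.059, 0.4426, 0.4336]
ee_rot: [-0.005, 0.982, -0.19, 0.005]
contact_force: [2.2, 0.1, -0.1]
width: 0.0853
[ 1.289  0.021  1.333 -0.008  1.777  1.671] [0.059 0.443 0.434] [[ 0.927 -0.374  0.011]
 [-0.374 -0.927  0.008]
 [ 0.007 -0.012 -1.   ]]
```

View pics/s2.png

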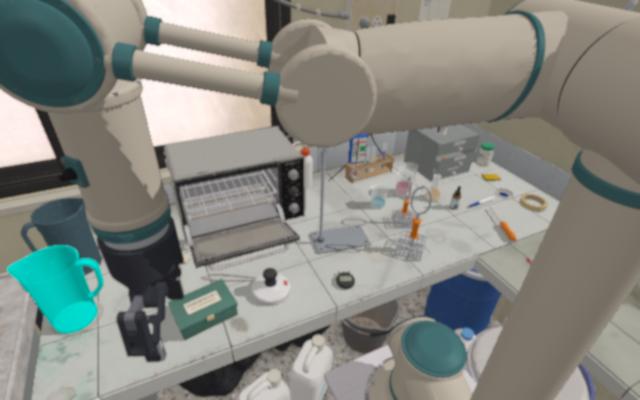

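```bash
python3 -m inch '[[1,0,-12,-38,0],[1,0,-12,-38,0],[1,0,-12,-38,0],[1,0,-12,-38,0],[1,0,-40,0,0],[1,0,-40,0,0],[1,0,-40,0,0],[1,0,-40,0,0]]'; python3 - <<'E'
from h import *
s=manip.get_state();print(np.round(s['qpos'],3),np.round(s['position'],3),R.from_quat(np.array(s['ee_rot'])[[1,2,3,0]]).as_matrix().round(3))
sc=eyes.get_image('scene'); tp=eyes.get_image('top')
crop(sc,300,110,160,160,5,'s3.png')
for n in ["basket","basket_grip","basket_loop","hook_seat","stand"]:
    z=dict(basket=0,basket_grip=.072,basket_loop=.194,hook_seat=.25).get(n,0)
    for nm,im in(("sc",sc),("tp",tp)): print(nm,n,[(np.round(r["point"],1).tolist(),round(r["confidence"],2),atz(im,r["point"][::-1],z).round(3).tolist()) for r in mark_of(im,n)])
E
```

```text
clock: 5.1
position: [0.1405, 0.6169, 0.5865]
ee_rot: [0.005, 0.981, -0.194, 0.008]
contact_force: [0.6, 0.8, 1.7]
width: 0.0854
[ 1.247  0.486  0.293 -0.025  2.371  1.619] [0.14  0.617 0.587] [[ 0.925 -0.38   0.014]
 [-0.38  -0.925 -0.014]
 [ 0.018  0.008 -1.   ]]
sc basket [([252.8, 409.2], 0.92, [0.409, -0.286, 0.0]), ([221.1, 400.8], 0.68, [0.563, -0.362, -0.0])]
tp basket [([208.6, 411.8], 0.7, [0.563, -0.368, 0.0]), ([250.8, 390.9], 0.61, [0.42, -0.293, 0.0])]
sc basket_grip [([232.2, 416.5], 0.71, [0.421, -0.31, 0.072]), ([205.5, 403.1], 0.56, [0.563, -0.359, 0.072])]
tp basket_grip [([207.2, 413.7], 0.91, [0.562, -0.356, 0.072]), ([252.2, 397.0], 0.57, [0.416, -0.298, 0.072])]
sc basket_loop [([177.5, 411.4], 0.7, [0.554, -0.364, 0.194]), ([185.1, 423.0], 0.67, [0.5, -0.371, 0.194])]
tp basket_loop [([253.2, 409.2], 0.93, [0.415, -0.308, 0.194]), ([205.0, 427.7], 0.85, [0.558, -0.367, 0.194]), ([210.4, 343.9], 0.49, [0.543, -0.116, 0.194])]
sc hook_seat [([177.6, 357.2], 0.53, [0.55, -0.143, 0.25])]
tp hook_seat []
sc stand [([238.2, 349.6], 0.64, [0.555, -0.139, 0.0])]
tp stand [([208.9, 345.8], 0.84, [0.563, -0.142, 0.0])]
```

View pics/s3.png

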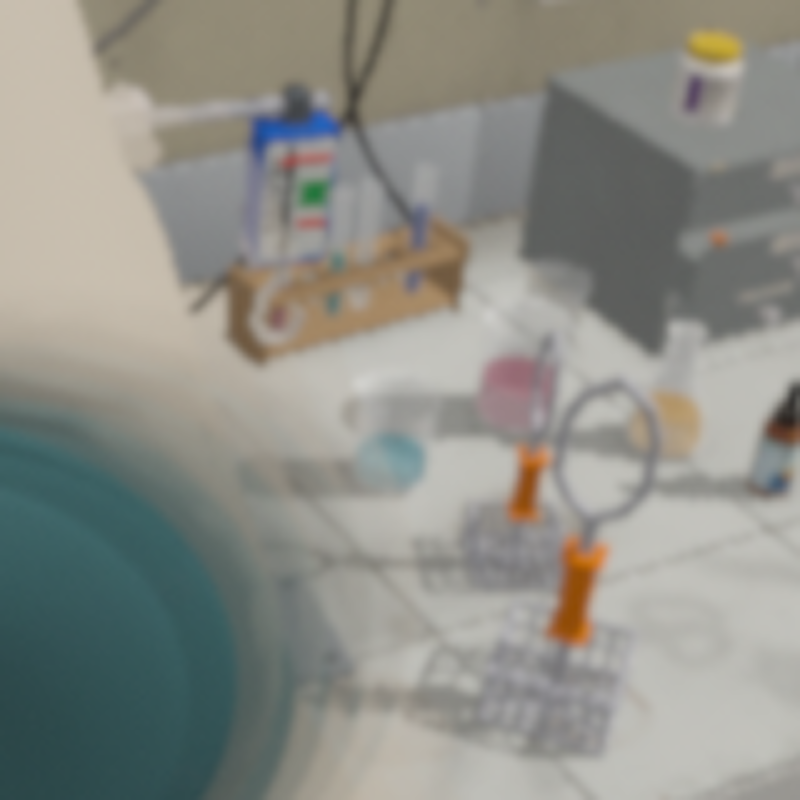

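```bash
python3 -m inch '[[1,0,-30,0,0],[1,0,-30,0,0],[1,0,-30,0,0],[1,0,-30,0,0]]'; python3 - <<'E'
from h import *
s=manip.get_state();print(np.round(s['qpos'],3),np.round(s['position'],3),R.from_quat(np.array(s['ee_rot'])[[1,2,3,0]]).as_matrix().round(3))
E
```

```text
clock: 6.03
position: [0.1707, 0.6838, 0.5497]
ee_rot: [-0.017, 0.981, -0.191, 0.009]
contact_force: [-0.3, 0.1, -0.3]
width: 0.0854
[ 1.234  0.578  0.223 -0.018  2.304  1.606] [0.171 0.684 0.55 ] [[ 0.927 -0.374  0.025]
 [-0.375 -0.927  0.03 ]
 [ 0.012 -0.037 -0.999]]
```

```bash
python3 -m inch '[[1,0,-30,-30,0],[1,0,-30,-30,0],[1,0,-30,-30,0],[1,0,-30,-30,0]]'; python3 - <<'E'
from h import *
s=manip.get_state();print(np.round(s['qpos'],3),np.round(s['position'],3),R.from_quat(np.array(s['ee_rot'])[[1,2,3,0]]).as_matrix().round(3))
E
```

```text
clock: 6.37
position: [0.1892, 0.6987, 0.5675]
ee_rot: [-0.066, 0.98, -0.189, 0.013]
contact_force: [1.2, -0.1, 0.1]
width: 0.0854
[ 1.212  0.557  0.221 -0.004  2.229  1.591] [0.189 0.699 0.568] [[ 0.928 -0.37   0.05 ]
 [-0.373 -0.919  0.125]
 [-0.    -0.134 -0.991]]
```

```bash
python3 -m inch '[[1,0,-30,-28,0],[1,0,-30,-28,0],[1,0,-30,-28,0],[1,0,-30,-28,0],[1,0,-30,-28,0],[1,0,-30,-28,0],[1,0,-32,-25,0],[1,0,-32,-25,0],[1,0,-32,-25,0],[1,0,-32,-25,0]]'; python3 - <<'E'
from h import *
s=manip.get_state();print(np.round(s['qpos'],3),np.round(s['position'],3),R.from_quat(np.array(s['ee_rot'])[[1,2,3,0]]).as_matrix().round(3))
E
```

```text
clock: 7.2
position: [0.2234, 0.7128, 0.6595]
ee_rot: [-0.212, 0.959, -0.185, 0.028]
contact_force: [-0.2, -0.2, -0.3]
width: 0.0853
[1.155 0.459 0.222 0.043 2.032 1.563] [0.223 0.713 0.659] [[ 0.93  -0.343  0.132]
 [-0.367 -0.842  0.396]
 [-0.024 -0.417 -0.909]]
```

```bash
python3 -m inch '[[1,0,-36,-20,0],[1,0,-36,-20,0],[1,0,-36,-20,0],[1,0,-36,-20,0],[1,0,-36,-18,0],[1,0,-36,-18,0],[1,0,-36,-15,0]]'; python3 - <<'E'
from h import *
s=manip.get_state();print(np.round(s['qpos'],3),np.round(s['position'],3),R.from_quat(np.array(s['ee_rot'])[[1,2,3,0]]).as_matrix().round(3))
E
```

```text
clock: 7.78
position: [0.2504, 0.7396, 0.7215]
ee_rot: [-0.314, 0.931, -0.179, 0.041]
contact_force: [-0.3, -0.8, -0.6]
width: 0.0852
[1.119 0.421 0.221 0.082 1.859 1.548] [0.25  0.74  0.722] [[ 0.932 -0.308  0.19 ]
 [-0.36  -0.738  0.57 ]
 [-0.036 -0.6   -0.799]]
```

```bash
python3 -m inch '[[1,0,-36,-15,0],[1,0,-36,-15,0],[1,0,0,0,0]]'; python3 - <<'E'
from h import *
s=manip.get_state();print(np.round(s['qpos'],3),np.round(s['position'],3),R.from_quat(np.array(s['ee_rot'])[[1,2,3,0]]).as_matrix().round(3))
E
```

```text
clock: 8.03
position: [0.2574, 0.7454, 0.7429]
ee_rot: [-0.344, 0.921, -0.178, 0.046]
contact_force: [0.1, -0.7, -0.1]
width: 0.0852
[1.108 0.409 0.22  0.093 1.807 1.544] [0.257 0.745 0.743] [[ 0.933 -0.296  0.207]
 [-0.359 -0.7    0.617]
 [-0.038 -0.65  -0.759]]
```

```bash
cat >> h.py <<'E'
def st():
    s=manip.get_state();Rm=R.from_quat(np.array(s['ee_rot'])[[1,2,3,0]]).as_matrix();p=np.array(s['position'])
    z=Rm[:,2]; print('t',round(s['clock'],2),'q',np.round(s['qpos'],3),'p',p.round(4),'tilt',np.degrees(np.arccos(-z[2])).round(1),'az',np.degrees(np.arctan2(z[1],z[0])).round(1),'x',Rm[:,0].round(3),'F',np.round(s['contact_force'],1),'w',round(s['width'],4))
    return s,Rm,p
def tool(W,p,Rm):
    d=[]
    for w in W: v=Rm.T@(np.array(w)-p)*1000; d.append(v); print(np.round(w,3),'tool mm',v.round(0),'len',np.linalg.norm(v).round()); p=np.array(w)
E
python3 -c "
from h import *
s,Rm,p=st(); z=Rm[:,2]; G=np.array([.562,-.362,.072])
tool([[.30,.35,.60],[.40,-.12,.55],[.47,-.50,.40],G-.10*z],p,Rm)"
```

```text
t 8.03 q [1.108 0.409 0.22  0.093 1.807 1.544] p [0.2574 0.7454 0.7429] tilt 40.6 az 71.5 x [ 0.933 -0.359 -0.038] F [ 0.1 -0.7 -0.1] w 0.0852
[0.3  0.35 0.6 ] tool mm [ 187.  357. -127.] len 423.0
[ 0.4  -0.12  0.55] tool mm [ 264.  332. -232.] len 483.0
[ 0.47 -0.5   0.4 ] tool mm [ 207.  343. -106.] len 414.0
[ 0.541 -0.424  0.148] tool mm [ 49.  89. 253.] len 273.0
```

```bash
python3 -m inch '[[1,17,32,-12,0],[1,17,32,-12,0],[1,17,32,-12,0],[1,17,32,-12,0],[1,17,32,-12,0],[1,17,32,-12,0],[1,17,32,-12,0],[1,17,32,-12,0],[1,17,32,-12,0],[1,17,32,-12,0],[1,17,32,-12,0],[1,20,28,-17,0]]'; python3 -c "
from h import *
s,Rm,p=st(); z=Rm[:,2]; G=np.array([.562,-.362,.072])
tool([[.36,-.12,.55],[.47,-.50,.40],G-.10*z],p,Rm)"
```

```text
clock: 9.03
position: [0.3049, 0.3209, 0.5861]
ee_rot: [-0.344, 0.922, -0.171, 0.044]
contact_force: [1.2, -1.3, 0.0]
width: 0.0854
t 9.03 q [ 0.109 -0.268  1.412  0.638  1.645  0.641] p [0.3049 0.3209 0.5861] tilt 40.5 az 72.3 x [ 0.938 -0.345 -0.037] F [ 1.2 -1.3  0. ] w 0.0854
[ 0.36 -0.12  0.55] tool mm [ 205.  319. -235.] len 446.0
[ 0.47 -0.5   0.4 ] tool mm [240. 334. -99.] len 423.0
[ 0.542 -0.424  0.148] tool mm [ 51.  89. 253.] len 273.0
```

```bash
python3 -m inch '[[1,20,28,-16,0],[1,19,29,-21,0],[1,19,29,-21,0],[1,19,29,-21,0],[1,19,29,-21,0],[1,19,29,-21,0],[1,19,29,-21,0],[1,19,29,-21,0]]'; python3 -c "
from h import *
s,Rm,p=st(); z=Rm[:,2]; G=np.array([.562,-.362,.072])
tool([[.36,-.12,.55],[.47,-.50,.40],G-.10*z],p,Rm)"
```

```text
clock: 9.7
position: [0.343, 0.0041, 0.5557]
ee_rot: [-0.343, 0.922, -0.172, 0.051]
contact_force: [1.2, -0.0, 0.2]
width: 0.0856
t 9.7 q [-0.894 -0.13   1.39   0.728  2.168 -0.191] p [0.343  0.0041 0.5557] tilt 40.6 az 71.0 x [ 0.936 -0.352 -0.023] F [ 1.2 -0.   0.2] w 0.0856
[ 0.36 -0.12  0.55] tool mm [ 60.  87. -68.] len 125.0
[ 0.47 -0.5   0.4 ] tool mm [240. 335. -96.] len 423.0
[ 0.541 -0.423  0.148] tool mm [ 45.  90. 254.] len 273.0
```

```bash
python3 -m inch '[[1,20,29,-21,0],[1,20,29,-21,0],[1,20,29,-21,0],[1,23,33,-9,0],[1,23,33,-9,0],[1,23,33,-9,0],[1,23,33,-9,0],[1,23,33,-9,0]]'; python3 -c "
from h import *
s,Rm,p=st(); z=Rm[:,2]; G=np.array([.562,-.362,.072])
tool([[.47,-.50,.40],G-.10*z],p,Rm)"
```

```text
clock: 10.37
position: [0.409, -0.3082, 0.472]
ee_rot: [-0.339, 0.922, -0.177, 0.057]
contact_force: [1.1, 0.0, 1.1]
width: 0.0852
t 10.37 q [-1.129  0.31   1.085  0.602  2.185 -0.507] p [ 0.409  -0.3082  0.472 ] tilt 40.2 az 69.5 x [ 0.931 -0.365 -0.014] F [1.1 0.  1.1] w 0.0852
[ 0.47 -0.5   0.4 ] tool mm [128. 165. -47.] len 214.0
[ 0.539 -0.422  0.148] tool mm [ 40.  88. 255.] len 272.0
```

```bash
python3 -m inch '[[1,25,33,-9,0],[1,25,33,-9,0],[1,25,33,-9,0],[1,25,33,-9,0],[1,25,33,-9,0],[1,6,12,30,0],[1,6,13,37,0],[1,6,13,37,0],[1,5,12,37,0]]'; python3 - <<'E'
from h import *
s,Rm,p=st(); z=Rm[:,2]; G=np.array([.562,-.362,.072])
tool([G-.10*z],p,Rm)
w=eyes.get_image('wrist'); cv2.imwrite('pics/w1.png',w['frame'][:,:,::-1])
for n in ["basket_grip","basket_loop","basket"]: print(n,[(np.round(r["point"],1).tolist(),round(r["confidence"],2)) for r in mark_of(w,n)])
print(proj(w,[G,[.560,-.363,.194],[.562,-.363,0]],s).round(1))
E
```

```text
clock: 11.12
position: [0.5098, -0.4741, 0.2453]
ee_rot: [-0.331, 0.924, -0.183, 0.064]
contact_force: [1.7, 0.1, 0.6]
width: 0.0854
t 11.12 q [-1.106  0.671  1.001  0.532  1.915 -0.648] p [ 0.5098 -0.4741  0.2453] tilt 39.4 az 67.8 x [ 0.925 -0.38  -0.002] F [1.7 0.1 0.6] w 0.0854
[ 0.538 -0.421  0.149] tool mm [  6.  15. 112.] len 113.0
basket_grip [([189.6, 324.0], 0.98), ([171.5, 182.2], 0.79)]
basket_loop [([46.3, 78.0], 0.97), ([116.7, 325.1], 0.71)]
basket [([211.5, 206.9], 0.87), ([211.2, 324.6], 0.56), ([71.6, 147.6], 0.29)]
[[328.  188.3]
 [327.9 117. ]
 [327.6 214.4]]
```

View pics/w1.png

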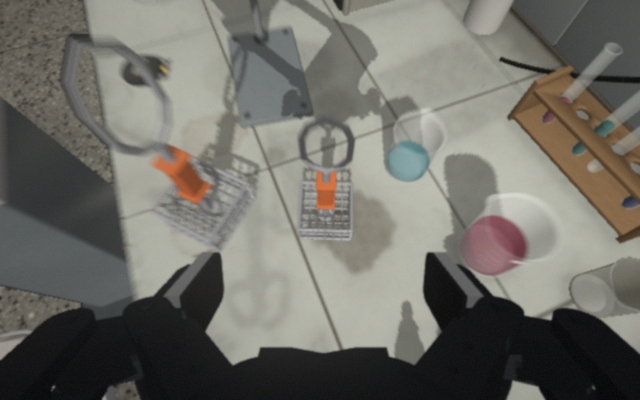

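```bash
python3 -m inch '[[1,1,4,32,0],[1,1,4,32,0],[1,1,4,32,0],[1,0,4,32,0],[1,0,2,20,0],[1,0,0,0,0]]'; python3 - <<'E'
from h import *
s,Rm,p=st(); z=Rm[:,2]; G=np.array([.562,-.362,.072])
tool([G+.0187*z],p,Rm)
w=eyes.get_image('wrist'); cv2.imwrite('pics/w2.png',w['frame'][:,:,::-1])
for n in ["basket_grip","basket_loop","basket"]: print(n,[(np.round(r["point"],1).tolist(),round(r["confidence"],2)) for r in mark_of(w,n)])
print(proj(w,[G,[.560,-.363,.194],[.562,-.363,0]],s).round(1))
E
```

```text
clock: 11.82
position: [0.5495, -0.4169, 0.1445]
ee_rot: [-0.314, 0.929, -0.179, 0.083]
contact_force: [-0.4, 0.2, -0.4]
width: 0.0852
t 11.82 q [-1.03   0.665  1.254  0.539  1.62  -0.734] p [ 0.5495 -0.4169  0.1445] tilt 37.9 az 64.4 x [ 0.923 -0.384  0.041] F [-0.4  0.2 -0.4] w 0.0852
[ 0.567 -0.352  0.057] tool mm [-12.   0. 110.] len 110.0
basket_grip [([205.7, 298.7], 0.8), ([182.4, 72.8], 0.71)]
basket_loop [([90.9, 291.0], 0.85), ([65.6, 234.4], 0.27)]
basket [([236.4, 302.3], 0.71), ([230.3, 135.8], 0.61)]
[[304.8 205.9]
 [298.1  89.9]
 [305.9 236.5]]
```

View pics/w2.png

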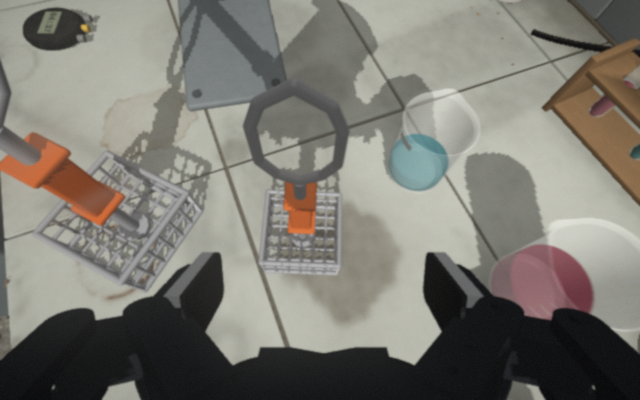

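```bash
python3 -m inch '[[1,-2,0,-40,0],[1,-2,0,-40,0],[1,-2,0,-40,0],[1,0,0,0,0]]'; python3 -c "
from h import *
s,Rm,p=st()"
```

```text
clock: 12.35
position: [0.5098, -0.487, 0.2482]
ee_rot: [-0.31, 0.93, -0.178, 0.086]
contact_force: [1.1, 0.1, 0.7]
width: 0.0855
t 12.35 q [-1.117  0.654  1.01   0.529  1.872 -0.681] p [ 0.5098 -0.487   0.2482] tilt 37.5 az 63.6 x [ 0.922 -0.385  0.049] F [1.1 0.1 0.7] w 0.0855
```

```bash
python3 -m inch '[[1,0,0,0,0],[1,0,0,0,0],[1,0,0,0,0],[1,0,0,0,0]]'; python3 -c "
from h import *
s,Rm,p=st()"; python3 -m inch '[[1,0,0,20,0],[1,0,0,20,0],[1,0,0,20,0],[1,0,0,20,0]]';python3 -c "
from h import *
s,Rm,p=st()"
```

```text
clock: 12.68
position: [0.5084, -0.4916, 0.2535]
ee_rot: [-0.305, 0.931, -0.179, 0.09]
contact_force: [0.4, -0.1, 0.4]
width: 0.0853
t 12.68 q [-1.122  0.649  1.002  0.529  1.873 -0.681] p [ 0.5084 -0.4916  0.2535] tilt 37.1 az 62.7 x [ 0.92  -0.389  0.058] F [ 0.4 -0.1  0.4] w 0.0853
clock: 13.02
position: [0.5316, -0.4483, 0.1882]
ee_rot: [-0.304, 0.931, -0.179, 0.091]
contact_force: [0.3, -0.1, -0.4]
width: 0.0852
t 13.02 q [-1.071  0.641  1.178  0.528  1.699 -0.723] p [ 0.5316 -0.4483  0.1882] tilt 37.0 az 62.4 x [ 0.919 -0.39   0.061] F [ 0.3 -0.1 -0.4] w 0.0852
```

```bash
python3 - <<'E'
from h import *
s,Rm,p=st(); z=Rm[:,2]; G=np.array([.558,-.3605,.072])
tool([G+.0147*z],p,Rm)
w=eyes.get_image('wrist'); 
for n in ["basket_grip","basket_loop"]: print(n,[(np.round(r["point"],1).tolist(),round(r["confidence"],2)) for r in mark_of(w,n)])
print(proj(w,[G,[.558,-.3605,.194],[.558,-.3605,0]],s).round(1))
overlay(w,basket_pts(.558,-.3605,np.deg2rad(67)),150,20,300,300,2.6,'w3.png',s)
E
```

```text
t 13.02 q [-1.071  0.641  1.178  0.528  1.699 -0.723] p [ 0.5316 -0.4483  0.1882] tilt 37.0 az 62.4 x [ 0.919 -0.39   0.061] F [ 0.3 -0.1 -0.4] w 0.0852
[ 0.562 -0.353  0.06 ] tool mm [-17.  -4. 162.] len 163.0
basket_grip [([182.8, 304.5], 0.96), ([36.9, 87.7], 0.71), ([162.1, 117.4], 0.69)]
basket_loop [([91.6, 304.4], 0.8)]
[[303.  184.2]
 [304.3  89.6]
 [302.6 212.3]]
```

View pics/w3.png

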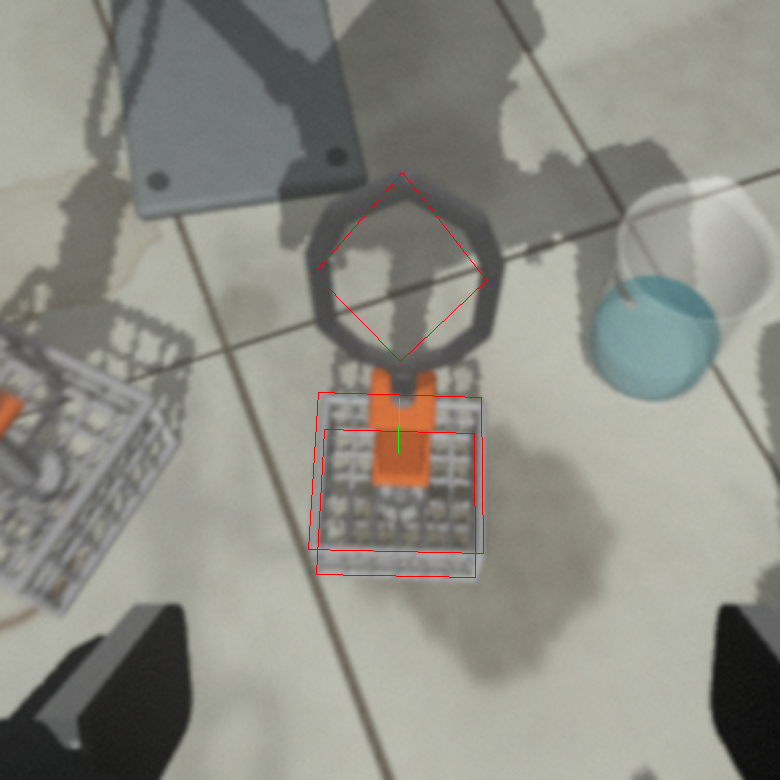

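```bash
python3 -m inch '[[1,-4,-1,20,0.5],[1,-4,-1,20,0.5],[1,-4,-1,20,0.5],[1,-4,-1,20,0.5],[1,-2,0,20,0]]'; python3 - <<'E'
from h import *
s,Rm,p=st(); z=Rm[:,2]; G=np.array([.558,-.3605,.070])
tool([G+.0147*z],p,Rm)
w=eyes.get_image('wrist'); 
overlay(w,basket_pts(.558,-.3605,np.deg2rad(67)),0,0,640,400,1.2,'w4.png',s)
E
```

```text
clock: 13.58
position: [0.5467, -0.3913, 0.1143]
ee_rot: [-0.3, 0.929, -0.196, 0.091]
contact_force: [1.1, 0.6, -0.1]
width: 0.0854
t 13.58 q [-1.016  0.635  1.383  0.547  1.487 -0.75 ] p [ 0.5467 -0.3913  0.1143] tilt 36.5 az 61.2 x [ 0.907 -0.418  0.052] F [ 1.1  0.6 -0.1] w 0.0854
[ 0.562 -0.353  0.058] tool mm [-5. -0. 70.] len 70.0
```

View pics/w4.png

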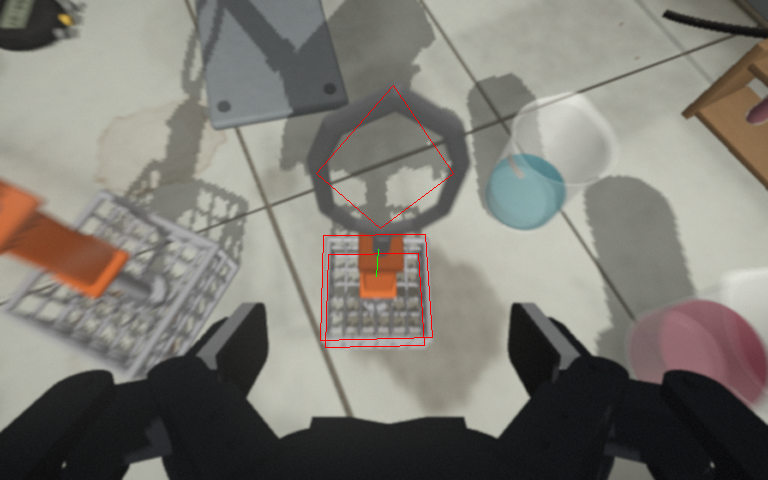

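```bash
python3 -m inch '[[1,-3,0,18,0],[1,-2,0,18,0],[1,0,0,16,0],[1,0,0,10,0]]'; python3 - <<'E'
from h import *
s,Rm,p=st(); z=Rm[:,2]; G=np.array([.558,-.3605,.070])
tool([G+.0127*z],p,Rm)
w=eyes.get_image('wrist'); 
overlay(w,basket_pts(.558,-.3605,np.deg2rad(67)),0,0,640,400,1.2,'w5.png',s)
sc=eyes.get_image('scene'); crop(sc,340,130,130,130,5,'s5.png')
E
```

```text
clock: 13.97
position: [0.5612, -0.3579, 0.0646]
ee_rot: [-0.299, 0.929, -0.195, 0.092]
contact_force: [-0.7, 0.5, -0.7]
width: 0.0853
t 13.97 q [-0.974  0.66   1.476  0.573  1.365 -0.784] p [ 0.5612 -0.3579  0.0646] tilt 36.5 az 61.0 x [ 0.907 -0.418  0.054] F [-0.7  0.5 -0.7] w 0.0853
[ 0.562 -0.354  0.06 ] tool mm [-2. -0.  6.] len 6.0
```

View pics/w5.png

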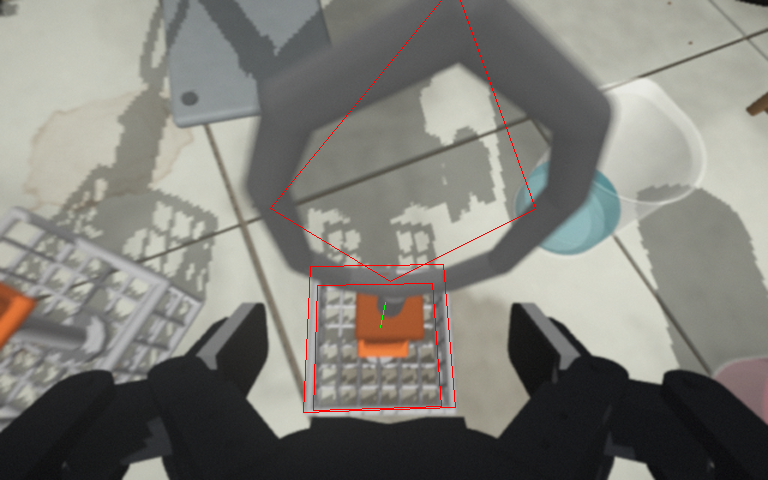

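View pics/s5.png

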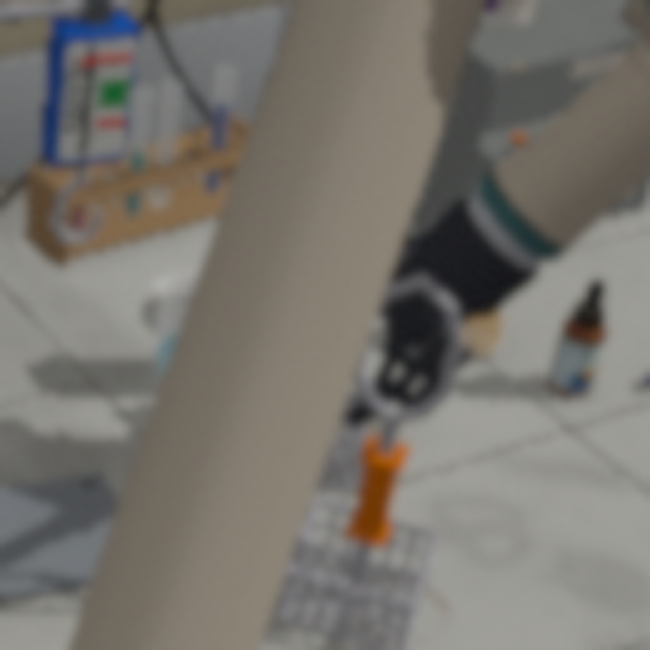

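```bash
python3 -m inch '[[1,-2,0,6,0],[-1,0,0,0,0],[-1,0,0,0,0],[-1,0,0,0,0],[-1,0,0,0,0],[-1,0,0,0,0],[-1,0,0,0,0],[-1,0,0,0,0],[-1,0,0,0,0]]' 50; python3 - <<'E'
from h import *
s,Rm,p=st()
w=eyes.get_image('wrist'); cv2.imwrite('pics/w6.png',w['frame'][:,:,::-1])
E
```

```text
clock: 14.82
position: [0.5608, -0.358, 0.0639]
ee_rot: [-0.298, 0.93, -0.195, 0.094]
contact_force: [0.4, 0.0, 1.3]
width: 0.017
t 14.82 q [-0.974  0.658  1.481  0.574  1.359 -0.788] p [ 0.5608 -0.358   0.0639] tilt 36.4 az 60.7 x [ 0.906 -0.418  0.059] F [0.4 0.  1.3] w 0.017
```

View pics/w6.png

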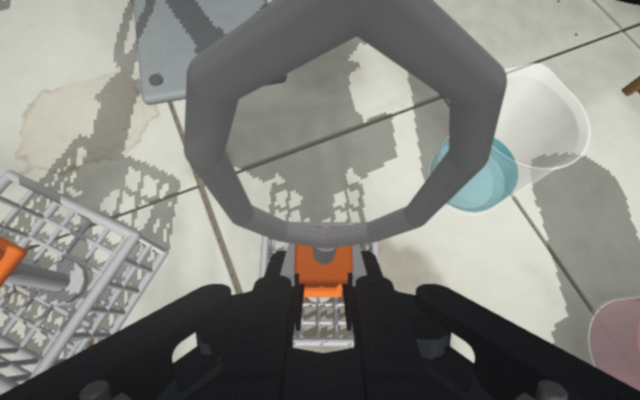

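```bash
python3 - <<'E'
from h import *
s,Rm,p=st()
print('loop in tool', (Rm.T@(np.array([.558,-.3605,.194])-p)).round(4))
print('up100',(Rm.T@[0,0,100]).round(1))
E
```

```text
t 14.87 q [-0.974  0.658  1.481  0.574  1.359 -0.788] p [ 0.5608 -0.358   0.0638] tilt 36.4 az 60.7 x [ 0.906 -0.418  0.059] F [-0.5  0.2  1. ] w 0.0169
loop in tool [ 0.0061 -0.0741 -0.1069]
up100 [  5.9 -59.  -80.5]
```

```bash
python3 -m inch '[[-1,1,-9,-12,0],[-1,1,-12,-16,0],[-1,1,-12,-16,0],[-1,1,-12,-16,0],[-1,1,-9,-12,0],[-1,0,0,0,0]]'; python3 - <<'E'
from h import *
s,Rm,p=st()
w=eyes.get_image('wrist'); cv2.imwrite('pics/w7.png',w['frame'][:,:,::-1])
sc=eyes.get_image('scene'); crop(sc,320,100,160,160,5,'s7.png')
tp=eyes.get_image('top')
for nm,im in(("w",w),("sc",sc),("tp",tp)):
  for n in ["basket_grip","basket_loop","basket","hook_seat"]: print(nm,n,[(np.round(r["point"],1).tolist(),round(r["confidence"],2)) for r in mark_of(im,n)])
P=Rm@np.array([.0061,-.0741,-.1069])+p; print(P.round(4), proj(w,P,s),proj(sc,P),proj(tp,P))
E
```

```text
clock: 15.37
position: [0.5618, -0.3577, 0.1586]
ee_rot: [-0.297, 0.93, -0.196, 0.094]
contact_force: [0.1, 0.1, -0.8]
width: 0.0169
t 15.37 q [-0.973  0.57   1.386  0.56   1.51  -0.686] p [ 0.5618 -0.3577  0.1586] tilt 36.3 az 60.6 x [ 0.906 -0.42   0.058] F [ 0.1  0.1 -0.8] w 0.0169
w basket_grip [([284.5, 69.1], 0.93), ([263.9, 322.2], 0.56)]
w basket_loop []
w basket [([298.4, 137.1], 0.84), ([285.1, 316.0], 0.69)]
w hook_seat []
sc basket_grip [([229.5, 415.3], 0.82), ([238.8, 349.8], 0.72)]
sc basket_loop [([186.2, 422.7], 0.85)]
sc basket [([251.7, 409.3], 0.8), ([201.8, 403.8], 0.37)]
sc hook_seat [([173.8, 354.4], 0.48)]
tp basket_grip [([252.8, 395.5], 0.74), ([207.2, 423.7], 0.7)]
tp basket_loop [([200.4, 435.5], 0.83), ([253.6, 411.7], 0.59)]
tp basket [([208.3, 416.8], 0.55), ([172.4, 401.3], 0.49), ([207.8, 423.3], 0.28)]
tp hook_seat []
[ 0.559  -0.36    0.2888] [[381.57640919   9.01657076]] [[414.19497597 152.30560398]] [[434.68103481 201.63205156]]
```

View pics/w7.png

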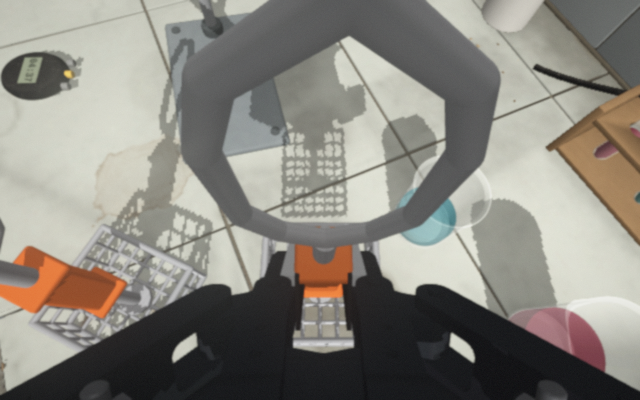

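View pics/s7.png

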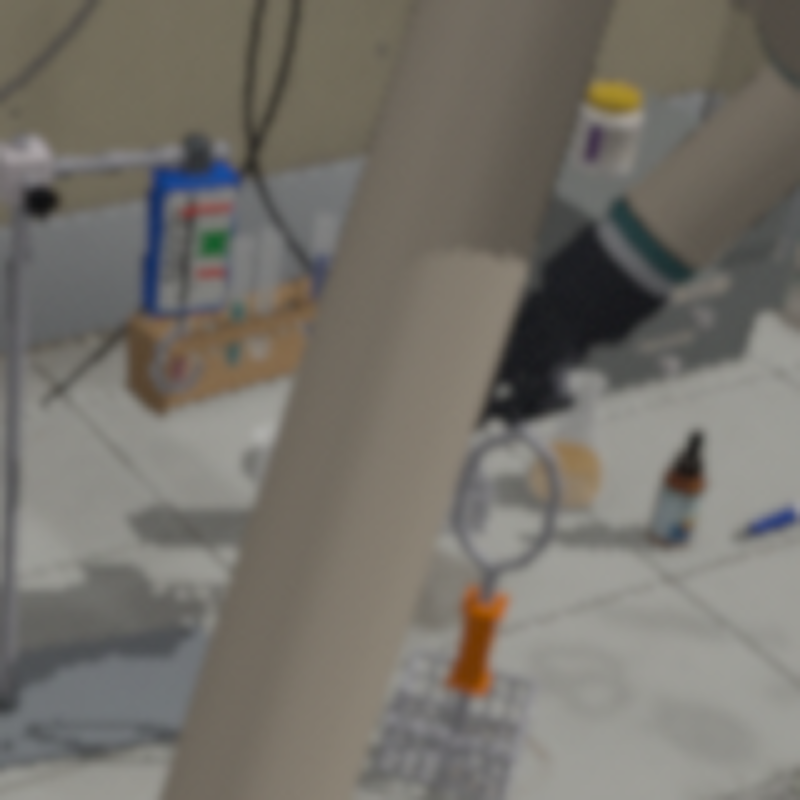

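```bash
python3 - <<'E'
from h import *
sc=eyes.get_image('scene'); tp=eyes.get_image('top')
for uv in [(357.2,177.6),(354.4,173.8),(356.7,173.6)]: print(atz(sc,uv,.25).round(3))
def P(x,y,yaw):
    c,s=np.cos(yaw),np.sin(yaw); Q=np.array([[-.06,-.055,.01],[.13,-.055,.01],[.13,.055,.01],[-.06,.055,.01],[.105,0,.01],[.105,0,.425],[0,0,.25],[-.015,0,.266],[.013,0,.25],[.013,0,.305]])
    return (np.array([[c,-s,0],[s,c,0],[0,0,1]])@Q.T).T+[x,y,0]
import h
h.EDG[:]=[(0,1),(1,2),(2,3),(3,0),(4,5),(6,7),(6,8),(8,9)]
q=P(.558,-.140,np.deg2rad(80))
overlay(tp,q,290,165,120,90,6.5,'ov2.png'); overlay(sc,q,300,110,100,150,5,'ov3.png')
E
```

```text
[ 0.55  -0.143  0.25 ]
[ 0.573 -0.147  0.25 ]
[ 0.571 -0.154  0.25 ]
```

View pics/ov2.png

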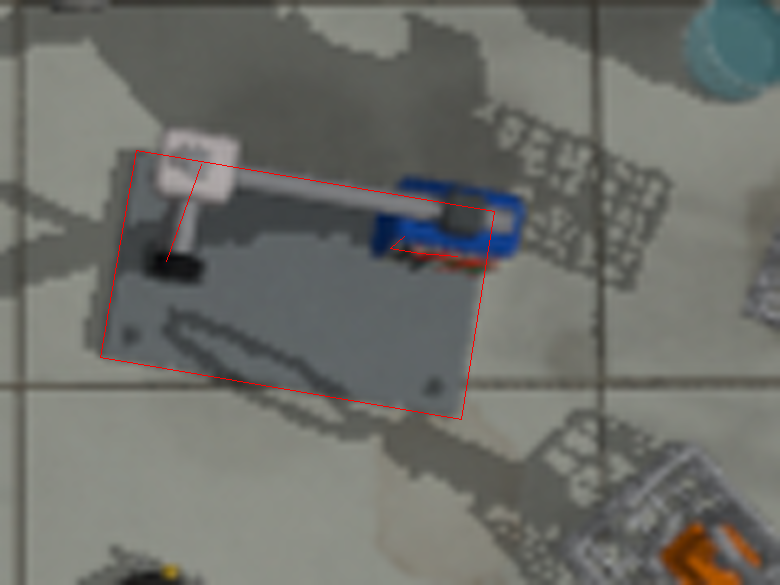

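View pics/ov3.png

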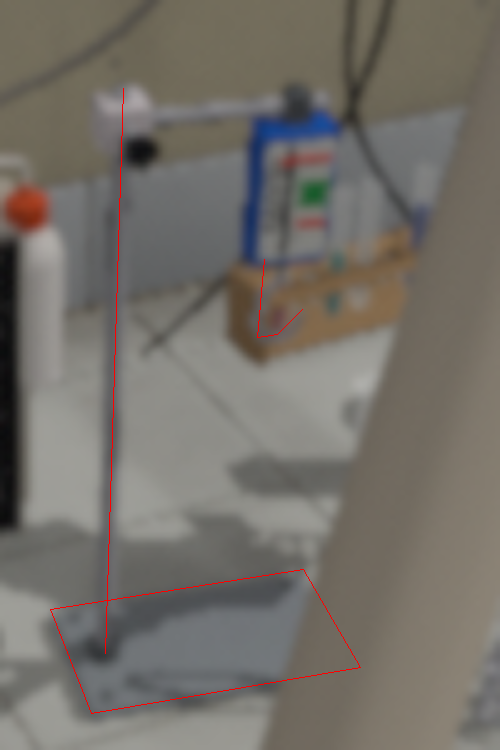

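```bash
python3 - <<'E'
from h import *
sc=eyes.get_image('scene'); crop(sc,340,125,40,60,10,'hk.png')
c=np.array([.557,-.137]);u=np.array([-.174,-.985])
for n,a,z in [("seat",0,.25),("seatunder",0,.244),("tip",.015,.266),("shank",-.013,.26),("shanktop",-.013,.305),("casefront",.012,.305),("caseback",-.038,.305),("seatcase",0,.305)]:
    print(n,((proj(sc,[[*(c+u*a),z]])[0]+.5-[340,125])*10).round())
E
```

```text
seat [148. 524.]
seatunder [146. 540.]
tip [197. 473.]
shank [110. 501.]
shanktop [121. 373.]
casefront [199. 364.]
caseback [ 42. 382.]
seatcase [162. 368.]
```

View pics/hk.png

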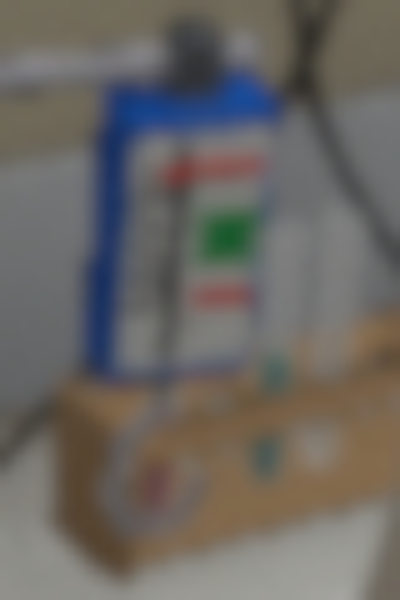

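```bash
cat >> h.py <<'E'
L=np.array([.002,-.0727,-.1077]); S=np.array([.557,-.137,.25]); U=np.array([-.174,-.985,0])
def plan(goals):
    s,Rm,p=st(); l=p+Rm@L; print('loop',l.round(4),'rel seat: front',round(float((l-S)@U),4),'side(+X)',round(float((l-S)@[.985,-.174,0]),4),'up',round(float(l[2]-S[2]),4))
    for f,sd,up in goals:
        g=S+U*f+np.array([.985,-.174,0])*sd+[0,0,up]; v=Rm.T@(g-l)*1000; print((f,sd,up),'tool mm',v.round(1),'len',np.linalg.norm(v).round(1)); l=g
    return s,Rm,p
E
python3 -c "
from h import *
plan([(.08,0,.034),(0,0,.034),(0,0,0)])"
```

```text
t 16.27 q [-0.973  0.574  1.391  0.559  1.509 -0.687] p [ 0.5602 -0.3565  0.1545] tilt 36.4 az 61.1 x [ 0.906 -0.42   0.052] F [-0.2 -0.3 -1.5] w 0.017
loop [ 0.5538 -0.3592  0.2843] rel seat: front 0.2194 side(+X) 0.0355 up 0.0343
(0.08, 0, 0.034) tool mm [ -69.9 -103.2   71.6] len 143.8
(0, 0, 0.034) tool mm [-20.5 -63.   44.9] len 80.0
(0, 0, 0) tool mm [-1.8 20.1 27.4] len 34.0
```

```bash
python3 -m inch '[[-1,-8,-11,8,0],[-1,-13,-19,13,0],[-1,-13,-19,13,0],[-1,-13,-19,13,0],[-1,-13,-19,13,0],[-1,-10,-15,11,0],[-1,0,0,0,0]]'; python3 - <<'E'
from h import *
s,Rm,p=plan([(.08,0,.034),(0,0,.034),(0,0,0)])
w=eyes.get_image('wrist'); cv2.imwrite('pics/w8.png',w['frame'][:,:,::-1])
sc=eyes.get_image('scene'); crop(sc,320,110,100,140,5,'s8.png')
print(proj(w,p+Rm@L,s),proj(sc,p+Rm@L),proj(w,S,s))
E
```

```text
clock: 16.85
position: [0.5485, -0.2113, 0.1527]
ee_rot: [-0.298, 0.929, -0.198, 0.092]
contact_force: [-0.5, -0.3, -1.5]
width: 0.0165
t 16.85 q [-0.851  0.424  1.675  0.612  1.333 -0.668] p [ 0.5485 -0.2113  0.1527] tilt 36.3 az 60.7 x [ 0.904 -0.424  0.054] F [-0.5 -0.3 -1.5] w 0.0165
loop [ 0.5419 -0.2137  0.2825] rel seat: front 0.0782 side(+X) -0.0015 up 0.0325
(0.08, 0, 0.034) tool mm [ 2.   0.3 -1.9] len 2.8
(0, 0, 0.034) tool mm [-20.8 -63.   44.7] len 80.0
(0, 0, 0) tool mm [-1.8 20.1 27.4] len 34.0
[[337.87901073  23.36493567]] [[378.97567397 165.12324164]] [[249.79799203 -87.28761198]]
```

View pics/w8.png

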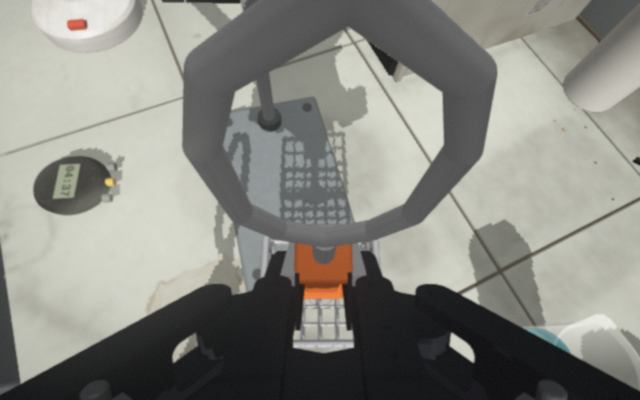

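View pics/s8.png

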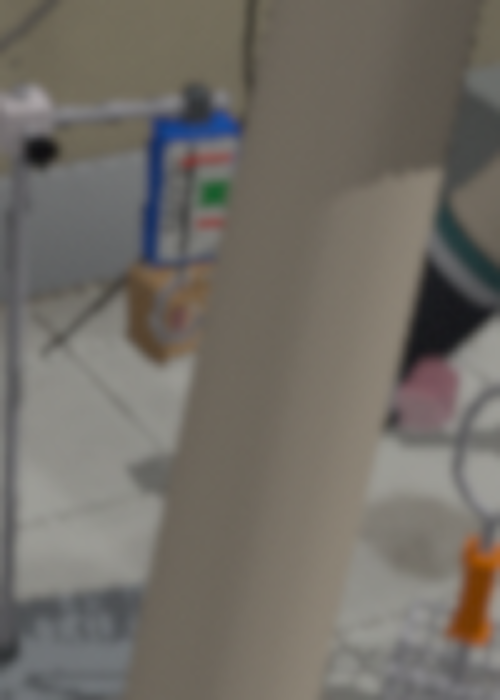

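```bash
python3 -c "
from h import *
plan([(.035,0,.025),(0,0,.025),(0,0,-.002)])"
```

```text
t 16.95 q [-0.853  0.426  1.669  0.611  1.331 -0.668] p [ 0.55   -0.2156  0.1525] tilt 36.1 az 60.2 x [ 0.903 -0.426  0.058] F [ 0.7 -0.6 -1.5] w 0.017
loop [ 0.5431 -0.2173  0.2823] rel seat: front 0.0815 side(+X) 0.0003 up 0.0323
(0.035, 0, 0.025) tool mm [-12.9 -32.4  31.6] len 47.1
(0, 0, 0.025) tool mm [ -9.2 -27.6  19.4] len 35.0
(0, 0, -0.002) tool mm [-1.6 15.8 21.8] len 27.0
```

```bash
python3 -m inch '[[-1,-4,-10,10,0],[-1,-4,-11,11,0],[-1,-4,-11,10,0],[-1,0,0,0,0]]'; python3 - <<'E'
from h import *
s,Rm,p=plan([(.035,0,.025),(0,0,.025),(0,0,-.002)])
w=eyes.get_image('wrist'); cv2.imwrite('pics/w9.png',w['frame'][:,:,::-1])
sc=eyes.get_image('scene'); crop(sc,320,110,100,140,5,'s9.png')
t=eyes.get_image('top'); crop(t,320,160,140,100,5,'t9.png')
print(proj(t,[p+Rm@L,S]))
E
```

```text
clock: 17.28
position: [0.561, -0.1736, 0.1451]
ee_rot: [-0.293, 0.93, -0.201, 0.097]
contact_force: [-0.5, 1.2, -2.4]
width: 0.0167
t 17.28 q [-0.79   0.406  1.726  0.639  1.262 -0.644] p [ 0.561  -0.1736  0.1451] tilt 36.0 az 59.5 x [ 0.901 -0.43   0.062] F [-0.5  1.2 -2.4] w 0.0167
loop [ 0.5537 -0.1747  0.2749] rel seat: front 0.0377 side(+X) 0.0033 up 0.0249
(0.035, 0, 0.025) tool mm [-3.9 -1.6  0.7] len 4.3
(0, 0, 0.025) tool mm [ -9.3 -27.7  19.3] len 35.0
(0, 0, -0.002) tool mm [-1.7 15.8 21.8] len 27.0
[[367.45900851 204.21841877]
 [352.96978129 203.89960464]]
```

View pics/w9.png

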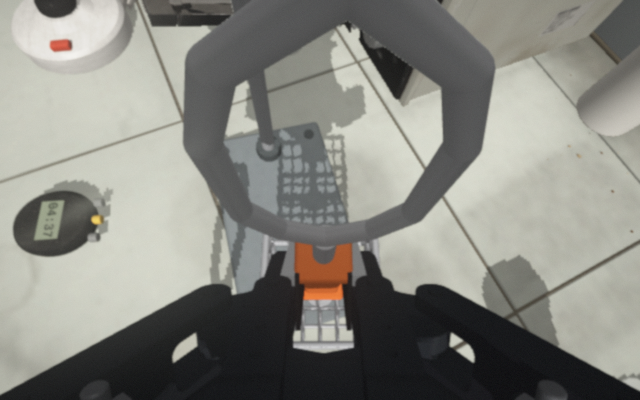

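View pics/t9.png

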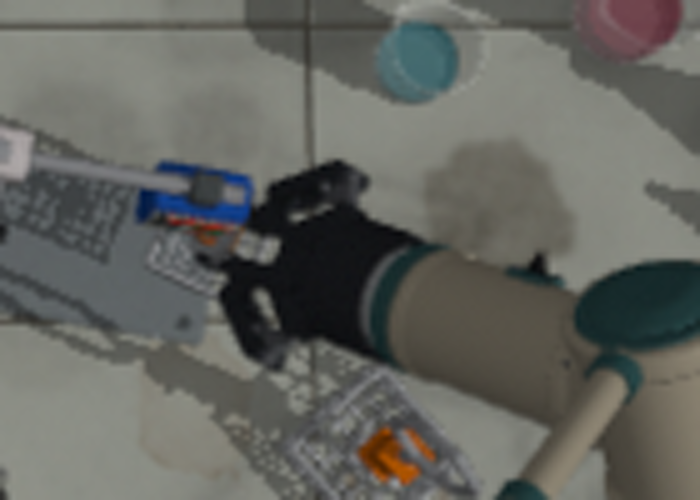

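View pics/s9.png

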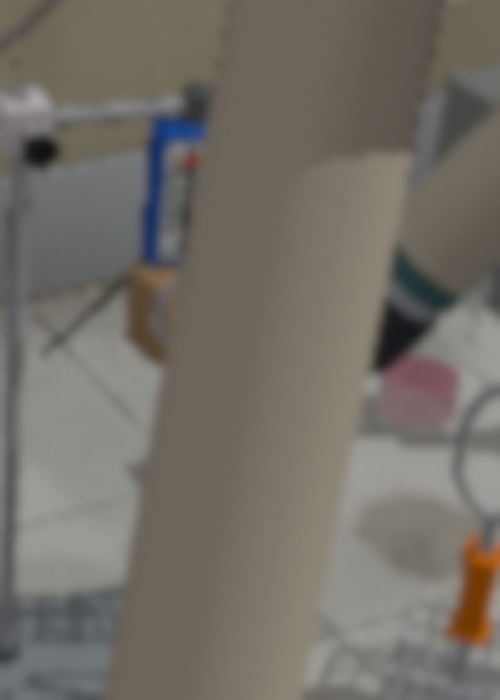

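```bash
python3 -m inch '[[-1,-5,-9,6,0],[-1,-4,-10,7,0],[-1,-4,-9,6,0],[-1,0,0,0,0]]'; python3 - <<'E'
from h import *
s,Rm,p=plan([(0,0,.025),(0,0,.0),(0,0,-.014)])
E
```

```text
clock: 17.77
position: [0.5653, -0.1401, 0.1452]
ee_rot: [-0.291, 0.93, -0.203, 0.099]
contact_force: [-0.1, 0.7, -0.9]
width: 0.0166
t 17.77 q [-0.742  0.381  1.768  0.658  1.218 -0.619] p [ 0.5653 -0.1401  0.1452] tilt 35.8 az 58.9 x [ 0.898 -0.435  0.066] F [-0.1  0.7 -0.9] w 0.0166
loop [ 0.5577 -0.1407  0.2749] rel seat: front 0.0035 side(+X) 0.0014 up 0.0249
(0, 0, 0.025) tool mm [-2.2 -2.6  1.5] len 3.7
(0, 0, 0.0) tool mm [-1.6 14.5 20.3] len 25.0
(0, 0, -0.014) tool mm [-0.9  8.1 11.3] len 14.0
```

```bash
python3 -m inch '[[-1,-2,2,7,0],[-1,-1,4,6,0],[-1,-1,4,6,0],[-1,0,0,0,0]]'; python3 - <<'E'
from h import *
s,Rm,p=plan([(0,0,.0),(0,0,-.014)])
sc=eyes.get_image('scene'); crop(sc,330,110,60,90,6,'s10.png')
E
```

```text
clock: 18.1
position: [0.5644, -0.1351, 0.1221]
ee_rot: [-0.29, 0.93, -0.202, 0.1]
contact_force: [-0.3, -0.5, 0.1]
width: 0.0171
t 18.1 q [-0.736  0.402  1.804  0.674  1.168 -0.654] p [ 0.5644 -0.1351  0.1221] tilt 35.8 az 58.8 x [ 0.899 -0.433  0.068] F [-0.3 -0.5  0.1] w 0.0171
loop [ 0.5567 -0.1353  0.2519] rel seat: front -0.0016 side(+X) -0.0006 up 0.0019
(0, 0, 0.0) tool mm [0.9 2.3 0.7] len 2.5
(0, 0, -0.014) tool mm [-1.   8.1 11.4] len 14.0
```

View pics/s10.png

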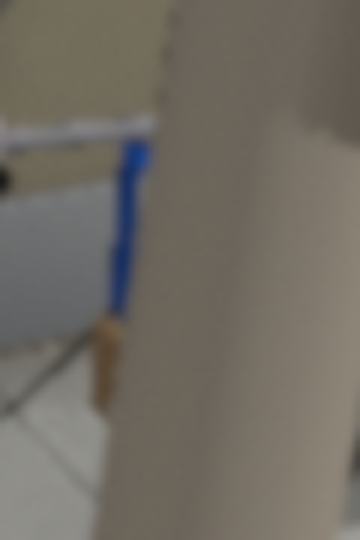

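```bash
python3 -m inch '[[-1,0,4,4,0],[-1,0,4,4,0],[-1,0,0,0,0]]'; python3 - <<'E'
from h import *
s,Rm,p=plan([(0,0,-.012),(0,0,-.022)])
E
```

```text
clock: 18.4
position: [0.5658, -0.1382, 0.1115]
ee_rot: [-0.291, 0.93, -0.202, 0.101]
contact_force: [-0.4, -0.9, 1.9]
width: 0.0171
t 18.4 q [-0.74   0.418  1.811  0.682  1.151 -0.675] p [ 0.5658 -0.1382  0.1115] tilt 35.9 az 58.5 x [ 0.898 -0.435  0.071] F [-0.4 -0.9  1.9] w 0.0171
loop [ 0.5577 -0.1386  0.2412] rel seat: front 0.0014 side(+X) 0.001 up -0.0088
(0, 0, -0.012) tool mm [-1.5  0.9  3.2] len 3.6
(0, 0, -0.022) tool mm [-0.7  5.8  8.1] len 10.0
```

```bash
python3 -m inch '[[-1,-1,3,4,0],[-1,-1,3,4,0],[-1,0,2,3,0],[-1,0,0,0,0]]'; python3 - <<'E'
from h import *
s,Rm,p=plan([(0,0,-.022)])
E
```

```text
clock: 18.73
position: [0.5669, -0.1376, 0.0996]
ee_rot: [-0.293, 0.929, -0.202, 0.104]
contact_force: [-0.0, 0.9, 5.0]
width: 0.0167
t 18.73 q [-0.741  0.434  1.827  0.699  1.128 -0.701] p [ 0.5669 -0.1376  0.0996] tilt 36.3 az 58.2 x [ 0.897 -0.437  0.074] F [-0.   0.9  5. ] w 0.0167
loop [ 0.5581 -0.1384  0.2292] rel seat: front 0.0012 side(+X) 0.0013 up -0.0208
(0, 0, -0.022) tool mm [-1.7 -0.   1.4] len 2.1
```

```bash
python3 -m inch '[[-1,0,0,0.5,0],[-1,0,0,0,0],[-1,0,0,0,0],[-1,0,0,0,0]]'; python3 -c "
from h import *
plan([(0,0,-.022)])"; python3 -m inch '[[-1,0,0,0.3,0],[-1,0,0,0,0],[-1,0,0,0,0],[-1,0,0,0,0],[-1,0,0,0,0],[-1,0,0,0,0]]'; python3 -c "
from h import *
s,Rm,p=plan([(0,0,-.022),(0,0,-.006)])
t=eyes.get_image('top'); crop(t,310,160,120,90,6,'t11.png')"
```

```text
clock: 19.07
position: [0.5679, -0.1365, 0.1013]
ee_rot: [-0.295, 0.928, -0.202, 0.105]
contact_force: [-0.5, 1.0, 5.4]
width: 0.0167
t 19.07 q [-0.741  0.433  1.826  0.703  1.131 -0.703] p [ 0.5679 -0.1365  0.1013] tilt 36.5 az 58.1 x [ 0.896 -0.437  0.076] F [-0.5  1.   5.4] w 0.0167
loop [ 0.5586 -0.1377  0.2309] rel seat: front 0.0004 side(+X) 0.0017 up -0.0191
(0, 0, -0.022) tool mm [-2.   1.7  2.2] len 3.4
clock: 19.57
position: [0.5684, -0.1361, 0.1029]
ee_rot: [-0.296, 0.928, -0.201, 0.106]
contact_force: [0.0, 0.1, 4.6]
width: 0.0166
t 19.57 q [-0.741  0.431  1.825  0.705  1.133 -0.704] p [ 0.5684 -0.1361  0.1029] tilt 36.6 az 58.0 x [ 0.897 -0.436  0.078] F [0.  0.1 4.6] w 0.0166
loop [ 0.5588 -0.1374  0.2325] rel seat: front 0.0001 side(+X) 0.0018 up -0.0175
(0, 0, -0.022) tool mm [-2.1  2.9  3.3] len 4.9
(0, 0, -0.006) tool mm [  1.2  -9.5 -12.8] len 16.0
```

View pics/t11.png

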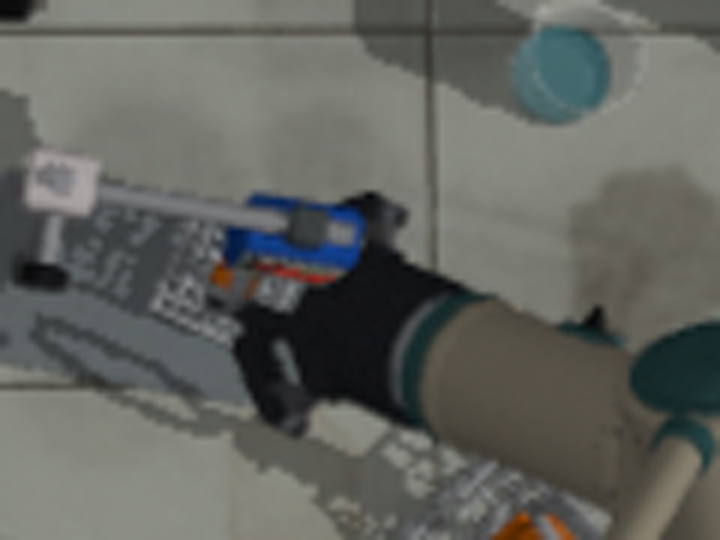

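```bash
python3 -m inch '[[-1,-1,2,3,0],[-1,-1,2,2,0],[-1,0,0.5,1,0],[-1,0,0.5,0.5,0],[-1,0,0.5,0.5,0],[-1,0,0.5,0.5,0],[-1,0,0.5,0.5,0],[-1,0,0,0.5,0],[-1,0,0.5,0,0]]'; python3 -c "
from h import *
s,Rm,p=plan([(0,0,-.006)])"
```

```text
clock: 20.37
position: [0.57, -0.1348, 0.0959]
ee_rot: [-0.299, 0.926, -0.201, 0.109]
contact_force: [0.7, 0.9, 7.0]
width: 0.0168
t 20.37 q [-0.742  0.442  1.836  0.722  1.119 -0.726] p [ 0.57   -0.1348  0.0959] tilt 37.2 az 57.7 x [ 0.895 -0.438  0.082] F [0.7 0.9 7. ] w 0.0168
loop [ 0.5594 -0.1368  0.2254] rel seat: front -0.0006 side(+X) 0.0023 up -0.0246
(0, 0, -0.006) tool mm [ -0.5 -10.3 -15.7] len 18.8
```

```bash
python3 -m inch '[[-1,0,-3,-4,0],[-1,0,-3,-4,0],[-1,0,-3,-4,0],[-1,0,-2,-3,0],[-1,0,0,0,0],[-1,0,0,0,0]]'; python3 -c "
from h import *
s,Rm,p=plan([(0,0,-.006)])"
```

```text
clock: 20.87
position: [0.5686, -0.1353, 0.1139]
ee_rot: [-0.298, 0.927, -0.202, 0.109]
contact_force: [0.5, 0.5, 0.9]
width: 0.0171
t 20.87 q [-0.743  0.417  1.819  0.706  1.149 -0.694] p [ 0.5686 -0.1353  0.1139] tilt 37.0 az 57.6 x [ 0.895 -0.439  0.082] F [0.5 0.5 0.9] w 0.0171
loop [ 0.5582 -0.137   0.2434] rel seat: front -0.0002 side(+X) 0.0012 up -0.0066
(0, 0, -0.006) tool mm [-1.   0.  -0.8] len 1.3
```

```bash
python3 -m inch '[[-1,0,-1,-1.5,0],[-0.5,0,0,0,0],[-0.45,0,0,0,0],[-0.4,0,0,0,0],[-0.2,0,0,0,0],[0.2,0,0,0,0],[0.6,0,0,0,0],[1,0,0,0,0],[1,0,0,0,0],[1,0,0,0,0],[1,0,0,0,0],[1,0,0,0,0]]'; python3 - <<'E'
from h import *
s,Rm,p=st()
w=eyes.get_image('wrist'); cv2.imwrite('pics/w12.png',w['frame'][:,:,::-1])
E
```

```text
clock: 21.87
position: [0.5662, -0.1347, 0.1127]
ee_rot: [-0.298, 0.927, -0.202, 0.106]
contact_force: [-0.3, -1.0, 0.1]
width: 0.0854
t 21.87 q [-0.744  0.417  1.821  0.701  1.151 -0.692] p [ 0.5662 -0.1347  0.1127] tilt 36.8 az 58.1 x [ 0.896 -0.438  0.076] F [-0.3 -1.   0.1] w 0.0854
```

View pics/w12.png

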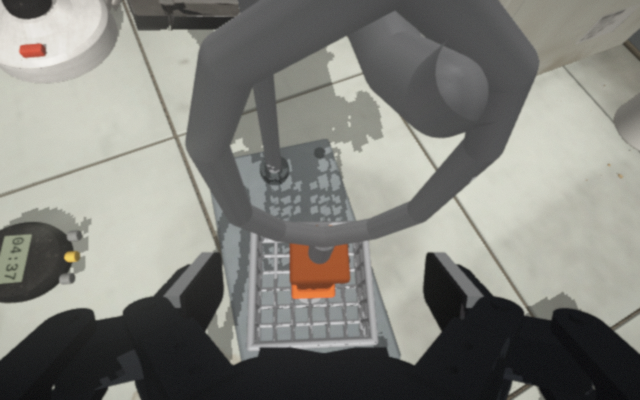

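```bash
python3 -m inch '[[1,0,0,-12,0],[1,0,0,-18,0],[1,0,0,-20,0],[1,0,0,-25,0],[1,0,0,-25,0],[1,0,0,-25,0],[1,0,0,-25,0],[1,0,0,0,0],[1,0,0,0,0]]'; python3 - <<'E'
from h import *
s,Rm,p=st()
w=eyes.get_image('wrist'); cv2.imwrite('pics/w13.png',w['frame'][:,:,::-1])
sc=eyes.get_image('scene'); crop(sc,300,100,130,130,5,'s13.png')
E
```

```text
clock: 22.67
position: [0.5138, -0.2165, 0.242]
ee_rot: [-0.296, 0.928, -0.202, 0.105]
contact_force: [-0.9, 0.6, -0.1]
width: 0.0855
t 22.67 q [-0.911  0.303  1.623  0.596  1.486 -0.617] p [ 0.5138 -0.2165  0.242 ] tilt 36.6 az 58.2 x [ 0.896 -0.437  0.075] F [-0.9  0.6 -0.1] w 0.0855
```

View pics/w13.png

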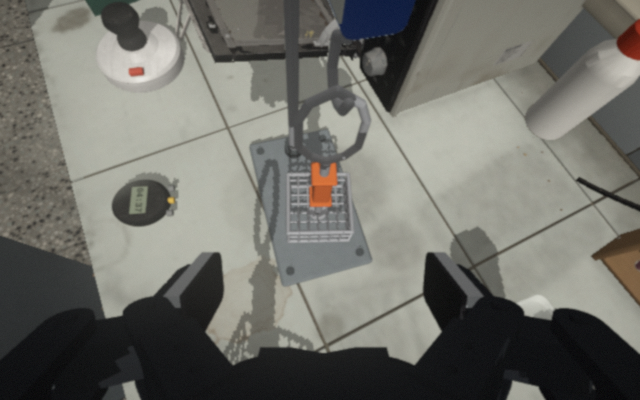

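View pics/s13.png

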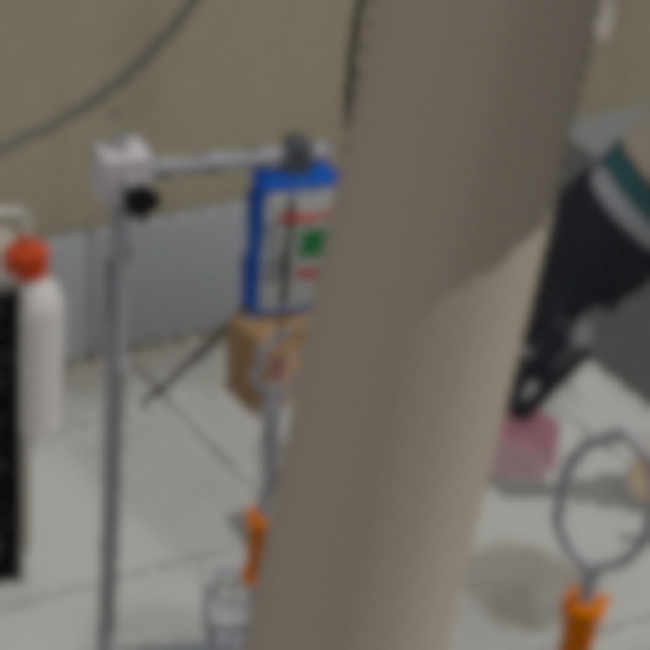

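```bash
python3 -m inch '[[1,0,0,-5,0],[1,0,0,0,0],[1,0,0,0,0],[1,0,0,0,0],[1,0,0,0,0],[1,0,0,0,0],[1,0,0,0,0],[1,0,0,0,0],[1,0,0,0,0],[1,0,0,0,0],[1,0,0,0,0],[1,0,0,0,0],[1,0,0,0,0],[1,0,0,0,0],[1,0,0,0,0],[1,0,0,0,0],[1,0,0,0,0],[1,0,0,0,0],[1,0,0,0,0],[1,0,0,0,0]]' | head -2; python3 - <<'E'
from h import *
for i in range(10):
    s=manip.get_state(); w=eyes.get_image('wrist'); f=w['frame'].astype(int)
    m=(f[:,:,0]>180)&(f[:,:,1]<130)&(f[:,:,2]<80); m[:120]=0; m[:,:250]=0; m[:,400:]=0
    y,x=np.nonzero(m); print(round(s['clock'],2),len(x),x.mean().round(2),y.mean().round(2))
cv2.imwrite('pics/w14.png',w['frame'][:,:,::-1])
_,Rm,p=st(); 
for n in ["basket_loop","hook_seat","basket","basket_grip"]: print(n,[(np.round(r["point"],1).tolist(),round(r["confidence"],2)) for r in mark_of(w,n)])
S2=S-[0,0,.005]; print(proj(w,[S2,S2-[0,0,.122],S2-[0,0,.194]],s))
E
```

```text
clock: 24.43
position: [0.5114, -0.2139, 0.2414]
24.43 487 327.71 184.13
24.48 486 327.68 184.11
24.53 491 327.66 184.4
24.58 490 327.61 184.27
24.63 485 327.68 184.08
24.68 490 327.7 184.39
24.73 489 327.75 184.25
24.78 487 327.67 184.12
24.83 490 327.68 184.22
24.88 491 327.64 184.19
t 24.93 q [-0.911  0.306  1.624  0.594  1.496 -0.615] p [ 0.5115 -0.2138  0.2414] tilt 36.9 az 59.3 x [ 0.899 -0.434  0.064] F [-0.3  0.5 -0.7] w 0.0858
basket_loop [([96.3, 342.9], 0.57)]
hook_seat [([96.1, 344.1], 0.65)]
basket [([209.7, 320.1], 0.87)]
basket_grip [([183.8, 328.8], 0.95)]
[[336.18005345  96.70021511]
 [322.2767528  187.66755876]
 [318.1299965  214.79920292]]
```

View pics/w14.png

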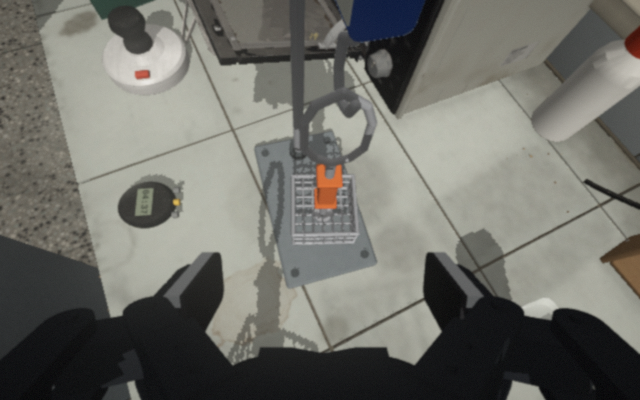

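Basket at rest, loop and hook seat coincide (343,96), upright to within a few pixels, gripper open and clear. Handing in.

```bash
python3 -c "
from rig import manip
print(manip.sign_off()); print(manip.get_state()['clock'])"
```

```text
the job is handed in; nothing more can be done
None
the job is handed in; nothing more can be done
```

I hung the smaller basket on the balance's hook, tugged it into the green band, let go, and handed the job in at about 25 s. No verdict was reported.

- **Tilt:** the moves offer no tilt command. I got about 40° by pushing against the arm's reach limit. It drifted to about 36° by the time I gripped the sleeve, and the grip still worked.
- **Which basket:** I took the one near (0.558, −0.360). A 64 mm basket outline fitted it, while the other measured about 82 mm.
- **Tug:** I held it for about 1.6 s with the hook 17 to 25 mm down, as worked out from arm position and wrist force (peak about 7 N). I could not read the red pointer itself because the forearm blocked the scene camera.
- **Last checks:** the detectors put the loop and the hook seat within about 1 pixel of each other. The grip showed no swing over ten pictures. It sat within about 7 pixels of the position predicted for a plumb basket. The fingers were fully open and clear, with the wrist force only noise.
- **Disagreements:** the basket hangs turned roughly 15 to 20° from the hook's axis. While still held it leaned about 5° sideways. I saw no sign that the other things had moved, but I did not measure them again at the end.

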